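Open the dry-storage pot and bring out the window carrier

TASK

Unlock the clear cover of the dry-storage pot: turn it anticlockwise by its handle, feeling with a light upward pull for the angle where its hidden lugs come free, and never wrench it against the lock. Stand the cover upright on the round rubber mat, then pick the window carrier up by its ring, without touching the windows or tipping the carrier, and stand it on the light panel. Leave the beaker, the dropper bottle and the vial near the work as they are.

Things in the scene. Friction and masses are not known exactly. Their poses are not given: they have to be found in the camera images.
- pot: Round aluminium base of the dry-storage pot, 144 mm across, fixed on the bench; origin at the centre of its underside, z up. Cover and carrier stand on its flat deck, 12 mm above the origin; a collar 140 mm across rises to 24 mm. Its pose does not tell the lock's angle. A small brass vent sticks out at -x.
- pot_lock (a point): Centre of the lock ring in the collar, hidden under the cover's flange: three lips, three gaps; its angle changes from start to start. From its start the cover must be turned anticlockwise (from above) by 20 to 63 degrees, unknown, and is free within about 5 degrees of that; no stop: too far, it locks again and can be turned back. Locked, it rises only 2 mm. Point 21 mm above the bench.
- cover: Clear plastic cover like a small bell jar, loose, 0.35 to 0.5 kg; origin at the centre of its lower edge, z up. Wall 96 mm across outside, 88 inside; flat top 97 mm up; black flange 140 mm across, 14 to 18 mm up; three steel lugs at the lower edge, 58 mm from the axis. Must rise 85 mm straight up to clear the carrier. Stands upright on its lower edge.
- cover_handle (a point): Centre of the bar of the black bridge handle on top of the cover, 130 mm above the cover's lower edge, on its axis. The bar runs along y: 78 mm long on two legs (58 mm free between them), 14 mm thick along x, 12 mm high, 21 mm free below it. Axes are the cover's.
- carrier: Steel window carrier standing on the pot's deck under the cover, loose, about 0.19 kg, 82 mm high; origin at the centre of the underside of its round foot (68 mm across, 6 mm thick), z up. An 8 mm stem rises to an upright steel ring (38 mm outside, round bar 8 mm thick), ring centre 63 mm above the origin.
- ring_top (a point): Middle of the bar at the top of the carrier's ring, 78 mm above the carrier's underside, on its axis. The ring lies in the y-z plane, so its bar is 8 mm thick along x; x, y, z are the carrier's axes.
- windows: The four glass windows, discs 24 mm across and 5 mm thick, standing on edge in their slots on the carrier's foot round the stem, fixed to the carrier; they reach 31 mm above its underside. Origin at the centre of the carrier's underside. Fingers must not touch them.
- mat: Round black rubber mat, 150 mm across, 3 mm thick, fixed on the bench; origin at the centre of its underside.
- panel_top (a point): Centre of the top face of the light panel, a flat white square 110 by 110 mm in an aluminium frame, fixed on the bench on the robot's left, top 10 mm above the bench; x and y along its sides. A red power supply with a black box, 0.2 m high, stands between it and the pot; tall instruments stand close behind it and the supply: cross at x = 0.45 m or less near y = 0, well over 0.2 m high.
- beaker: Beaker, 60 mm across, 79 mm high, a bystander; origin at the centre of its underside.
- dropper: Amber dropper bottle, 33 mm across, 99 mm high, a bystander; origin at the centre of its underside.
- vial: Glass vial with a white cap, 27 mm across, 57 mm high, a bystander; origin at the centre of its underside.

How it is judged:
By the outcome, as a careful person would: the job done as asked, in the order asked, and still so for the second after the job is handed in, with the robot touching nothing.
It also fails if it takes over 72 s, if anything falls off the work surface, if the arm or the gripper's body presses on something with over 40 N, if the wrist force passes 120 N, or if a joint passes its speed limit or range.

ROBOT

A 6-joint arm with a two-finger parallel gripper is mounted at the origin on a cart in front of the work surface, level with it; the furniture and walls round the work are solid. World frame = base frame: x ahead of the robot, y to its left, z up, the work surface at z = 0. Lengths are in m, angles in rad, forces in N, time in s.
With the tool pointing down it reaches from about 0.375 to 0.9 m from the base axis. Payload 3.1 kg.
Tool frame: the origin (TCP) lies midway between the tips of the shut fingers; the grasp point (between the pads) lies robot.tcp_to_grasp behind it (robot.tcp_to_grasp is the distance from the TCP to the grasp point, in m); z points along the fingers, y is the direction in which the jaws open and shut (so a half turn about z gives the same grasp; the last joint's range is limited). The gripper opens to 87 mm and grips with 3 to 60 N. Pads are 19 mm wide; open, the fingers measure 117 mm over their backs; the gripper's body (75 mm by 190 mm) begins 51 mm behind the grasp point.
Start: joints at [-1.486, 0.527, 1.433, -0, 1.181, -0.178], TCP at [0.163, -0.603, 0.194] pointing down, gripper open.
Joint ranges: [-3.08, 3.08], [-0.75, 2.2], [0.22, 2.44], [-1.43, 4.57], [0, 2.65], [-2.85, 2.85]. Speed limits (rad/s): [2.79, 2.79, 3.14, 3.14, 3.14, 3.14].

INTERFACE

Orientations are given as a unit quaternion [x, y, z, w].
In Python, from rig import robot, cams, nets gives the robot as it stands. The module is installed in compiled form; this text tells all that it offers.
- The arm moves only by the tool play_rows, never from a script. Its argument "commands" is a list of rows, each an object of numbers: "x", "y", "z": the shift along the tool's x, y, z in mm; "spin": the turn about the tool's z in rad. In form: [{"x": .., "y": .., "z": .., "spin": ..}, ...]. A call has 1 to 8 rows; each row shifts and turns the pose as measured when the row begins, along the tool's axes as they then stand; what a row does not reach is not made up. A row lasts 1/10 s, in which the tool goes at most 50 mm and 8.59 degrees, less where a joint would pass 70% of its speed; a pose out of reach is approached as far as the arm can. A call is refused whole if a number of a shift passes 50 or a number of a turn 0.15, either way. A call with a gripper value outside its range is refused whole. "grip" is the opening, from 0 (shut) to 1 (fully open), set as the call begins (left out, the last holds). The fingers move at their own pace and stop on an object; "newtons" is the grip in N (left out, the last holds). Time passes only in rows, so rows that do not move let the fingers close. It gives the time, the measured TCP pose, the force and the opening at its end, in the units of the state.
- robot.get_obs(): the state, without advancing time (a new reading comes with each control period).
- cams.camera(name): name is "side" or "top" or "wrist"; returns a dict with "img" (400x640x3 uint8, red, green, blue), "fx", "fy", "cx", "cy" (pixels), "k1" (the pictures are not rectified: a ray, as slopes to the right and down, at radius r is drawn at 1 + k1 r^2 times it, then the intrinsics apply), "world_to_cam" (4x4, takes a point from world to camera coordinates); the wrist camera has in their place "mount" (4x4, takes a point from camera to tool coordinates, whose origin is the TCP and whose axes are the flange's). Camera axes: x right, y up, looking along -z (the intrinsics and any distortion apply to the point x, -y, -z); pixel columns grow to the right and rows downward; lengths in m; the calibration is good to about 2 mm. A picture is of the moment at which its call begins: read the wrist's pose just before it. There is no depth.
- robot.hand_in(): hands the job in, once; it reports no verdict.
Trained networks look in a picture, given as the dict that the camera call returned (one of the last four; its "shot" number tells which), for a name from the list of things; names that differ only in an ending like _2 or _b are one class to them, and where a whole thing is asked for, a point or a joint stands for the part that bears it (a point fixed in the world has none). Each returns a list of dicts, best first, with "conf" (0 to 1); they miss things now and then, are a little off and sometimes report something else, mostly with a low value. They report only what shows in the picture. A call takes as long as a camera call.
- nets.outline_of(picture, name): "region" (400x640 bool, what is visible of it) and "pixel" ([column, row] in pixels, amid what is visible of it).
The state is a dict: "time": time; "q": joint angles; "joint_velocities": joint speeds; "joint_torque": joint torques, N m; "position": TCP position; "tool_rot": TCP orientation; "ft_force": force on the tool from outside, world axes, zero at the start; "moment": the same for the moment, N m; "grip_width": finger opening in m.
Only numpy, scipy, OpenCV 4.12 (cv2) and the standard library are available. Lean on these libraries where they do the work, as an engineer would, in place of code of your own. Each camera call takes 0.05 s, during which the arm holds its last target.

## Working session

There is one attempt and no reset: what is moved stays moved. The work goes in short steps, Python scripts to look and compute and a tool call to move; the robot and the scene stay as the last step left them, time stands still between calls to the robot, and variables do not carry over. Pictures are saved under pics/ and viewed, and the job is handed in when it is done.

Besides the shell and the picture viewer there is one more tool, called after ">>>" as name(argument=value, ...), one argument or row to a line, values as JSON. play_rows: Moves the arm, as the interface text tells. Its arguments: {"type":"object","properties":{"commands":{"type":"array"},"grip":{"type":"number"},"newtons":{"type":"number"}},"required":["commands"]}

```bash
mkdir -p pics
cat > h.py <<'E'
import numpy as np, cv2
from rig import robot, cams, nets
from scipy.spatial.transform import Rotation as R
def save(im,fn): cv2.imwrite('pics/'+fn,cv2.cvtColor(im,cv2.COLOR_RGB2BGR))
def tcp():
    o=robot.get_obs(); T=np.eye(4); T[:3,:3]=R.from_quat(o['tool_rot']).as_matrix(); T[:3,3]=o['position']; return T
def c2w(c,T=None):
    if 'world_to_cam' in c: return np.linalg.inv(np.array(c['world_to_cam']))
    return T@np.array(c['mount'])
def ray(c,uv,T=None):
    x=(uv[0]-c['cx'])/c['fx']; y=(uv[1]-c['cy'])/c['fy']
    rd=np.hypot(x,y); r=rd
    for _ in range(50): r=rd/(1+c['k1']*r*r)
    s=r/rd if rd>0 else 1
    M=c2w(c,T); return M[:3,3], M[:3,:3]@np.array([x*s,-y*s,-1])
def atz(c,uv,z,T=None):
    o,d=ray(c,uv,T); return o+d*(z-o[2])/d[2]
def proj(c,p,T=None):
    q=np.linalg.inv(c2w(c,T))@np.append(p,1); x=q[0]/-q[2]; y=-q[1]/-q[2]; f=1+c['k1']*(x*x+y*y)
    return np.array([c['cx']+c['fx']*x*f, c['cy']+c['fy']*y*f])
E
python3 - <<'E'
from h import *
print(robot.get_obs(), robot.tcp_to_grasp)
for n in ['side','top']:
    c=cams.camera(n); save(c['img'],n+'0.png'); print(n,c['fx'],c['k1'],c2w(c)[:3].round(3).tolist())
    for k in ['pot','cover','cover_handle','carrier','ring_top','mat','panel_top','beaker','dropper','vial']:
        for r in nets.outline_of(c,k)[:2]:
            ys,xs=np.where(r['region']); print(k,round(r['conf'],2),np.round(r['pixel']),len(xs),xs.min(),xs.max(),ys.min(),ys.max())
E
```

```text
{'time': 0.0, 'q': array([-1.48548193e+00,  5.28484118e-01,  1.43391588e+00,  1.16922108e-05,
        1.18136408e+00, -1.78483872e-01]), 'joint_velocities': array([ 0.00096503,  0.00038463, -0.00027848,  0.0013297 , -0.00087253,
       -0.00048459]), 'joint_torque': array([ 6.58626486e-04, -4.40039062e+01, -1.76591384e+01,  6.33283379e-02,
        5.81624871e-02, -1.61938547e-04]), 'position': array([ 0.16294138, -0.60256513,  0.19305634]), 'tool_rot': array([ 9.91313622e-01,  1.31514731e-01,  5.59594189e-05, -1.08428241e-03]), 'ft_force': array([-0.64165623, -0.0812473 ,  0.53770093]), 'moment': array([-0.00017726, -0.01023871,  0.05168165]), 'grip_width': 0.08716464839440623} 0.0187
side 433.2538691698858 -0.008808861374073154 [[-0.837, 0.276, -0.473, -0.045], [-0.548, -0.427, 0.72, 0.912], [-0.003, 0.861, 0.508, 0.796]]
pot 0.74 [381. 193.] 234 363 401 185 197
cover 0.9 [382. 173.] 1018 363 399 151 191
cover 0.5 [320. 198.] 149 308 332 195 204
cover_handle 0.56 [386. 175.] 984 363 400 151 191
carrier 0.43 [318. 199.] 156 308 332 195 205
mat 0.52 [320. 200.] 132 309 331 195 204
panel_top 0.82 [281. 295.] 1278 257 300 278 309
beaker 0.75 [284. 199.] 318 280 293 186 211
beaker 0.59 [383. 177.] 950 364 399 152 191
vial 0.54 [202. 311.] 226 198 211 300 321
top 423.48340351098545 -0.011140426139238699 [[0.027, 0.994, -0.11, 0.408], [-1.0, 0.027, -0.004, -0.063], [-0.001, 0.11, 0.994, 1.737]]
cover 0.92 [414. 211.] 962 395 430 192 225
cover 0.37 [205. 185.] 30 202 208 184 189
cover_handle 0.86 [412. 208.] 916 396 430 193 225
cover_handle 0.4 [359. 181.] 1018 344 378 165 200
mat 0.81 [362. 182.] 991 344 378 165 200
panel_top 0.89 [247. 212.] 685 231 264 196 230
beaker 0.5 [338. 150.] 172 332 344 146 161
beaker 0.27 [206. 185.] 54 201 209 183 190
vial 0.54 [206. 187.] 76 200 210 182 191
```

Run:
```python
import cv2
a=cv2.imread('pics/side0.png');b=cv2.imread('pics/top0.png')
cv2.imwrite('pics/s1.png',cv2.resize(a[130:340,180:460],None,fx=2.8,fy=2.8,interpolation=cv2.INTER_CUBIC))
cv2.imwrite('pics/t1.png',cv2.resize(b[110:270,190:460],None,fx=2.9,fy=2.9,interpolation=cv2.INTER_CUBIC))
```

```text
(no output)
```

View pics/s1.png

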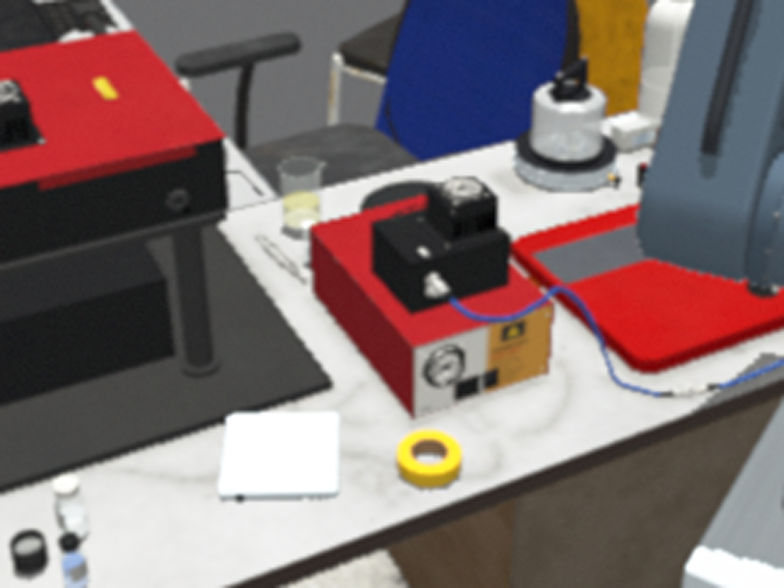

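View pics/t1.png

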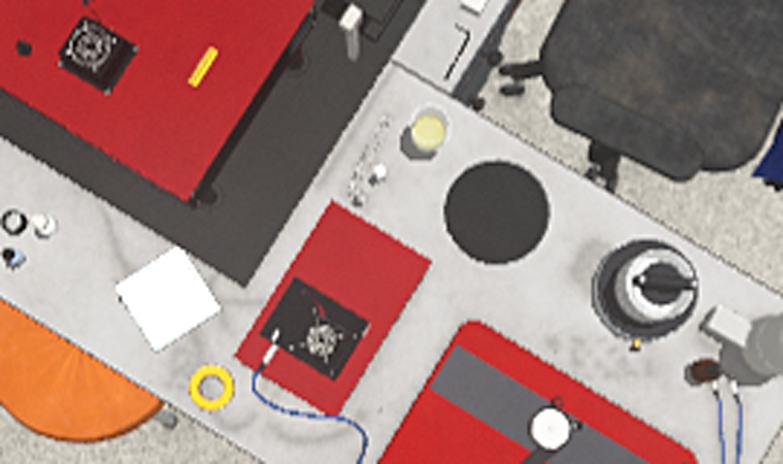

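View pics/side0.png

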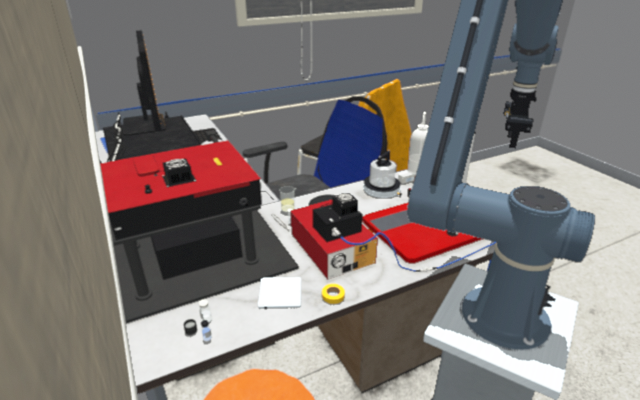

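View pics/top0.png

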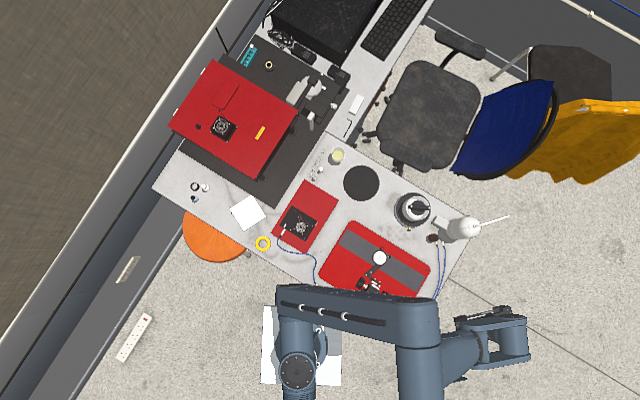

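The side view shows the pot (382,190), mat, beaker (287,199) and panel (280,293). In the top view the pot is at (413,208), the mat at (361,182), the panel at (248,212), and an amber bottle at about (433,237) next to the pot.

Run:
```python
from h import *
t=cams.camera('top'); s=cams.camera('side')
from scipy.optimize import least_squares
def tri(a,b):
    o1,d1=ray(t,a);o2,d2=ray(s,b)
    A=np.stack([d1,-d2],1); k=np.linalg.lstsq(A,o2-o1,rcond=None)[0]
    p,q=o1+k[0]*d1,o2+k[1]*d2; return (p+q)/2,np.linalg.norm(p-q)
for n,z,k in [('mat',.003,'mat'),('panel',.01,'panel_top')]:
    r=nets.outline_of(t,k)[0]['region']; ys,xs=np.where(r); 
    print(n,atz(t,(xs.mean(),ys.mean()),z).round(4))
    cnt=max(cv2.findContours(r.astype(np.uint8),0,2)[0],key=cv2.contourArea); 
    if n=='panel':
        w=np.array([atz(t,p[0],z)[:2] for p in cnt]).astype(np.float32)
        print(cv2.minAreaRect(w*1000), proj(s,[*atz(t,(xs.mean(),ys.mean()),z)[:2],.01]))
        r=nets.outline_of(s,k)[0]['region']; ys,xs=np.where(r);print('side',atz(s,(xs.mean(),ys.mean()),z))
r=nets.outline_of(t,'cover')[0]['region'];ys,xs=np.where(r);print('cover flange bbox',atz(t,((395+430)/2,(192+225)/2),.03))
for nm,p,z in [('beaker',(337,156),.04),('dropper',(433,237),.09),('box',(440,221),.03),('wash',(463,230),.1),('vent',(409,229),.02),('tripod', (380,258),.1)]:
    print(nm,atz(t,p,z).round(3))
for nm,p in [('psu back-left corner',(304,180)),('psu right',(339,200)),('psu bot',(305,252)),('psuleft',(271,232))]:
    print(nm,atz(t,p,.13).round(3))
```

```text
Traceback (most recent call last):
IndexError: list index out of range
```

```bash
cat > m.py <<'E'
from h import *
t=cams.camera('top'); s=cams.camera('side')
def ol(c,k):
    L=nets.outline_of(c,k)
    return L[0]['region'] if L else None
for n,z,k in [('mat',.003,'mat'),('panel',.01,'panel_top')]:
  for cn,c in (('top',t),('side',s)):
    r=ol(c,k)
    if r is None: print(n,cn,'none'); continue
    ys,xs=np.where(r); print(n,cn,atz(c,(xs.mean(),ys.mean()),z).round(4))
    cnt=max(cv2.findContours(r.astype(np.uint8),0,2)[0],key=cv2.contourArea)
    w=np.array([atz(c,p[0],z)[:2] for p in cnt]).astype(np.float32)
    print(cv2.minAreaRect(w*1000))
print('cover flange bbox',atz(t,((395+430)/2,(192+225)/2),.03))
for nm,p,z in [('mat',(361.5,182.7),.003),('beaker',(337,156),.04),('dropper',(433,237),.09),('box',(440,221),.03),('wash',(463,230),.1),('vent',(409,229),.02),('tripod', (380,258),.1)]:
    print(nm,atz(t,p,z).round(3))
for nm,p in [('psu back-left corner',(304,180)),('psu right',(339,200)),('psu bot',(305,252)),('psuleft',(271,232))]:
    print(nm,atz(t,p,.13).round(3))
E
python3 m.py
```

```text
mat top [ 0.6618 -0.2269  0.003 ]
((663.4874877929688, -227.2228240966797), (146.23963928222656, 150.6995849609375), 46.16427993774414)
mat side [ 0.7087 -0.2399  0.003 ]
((711.7723999023438, -239.85214233398438), (98.64555358886719, 45.30556106567383), 61.279998779296875)
panel top [0.5251 0.2382 0.01  ]
((524.404296875, 237.74020385742188), (106.35223388671875, 105.50171661376953), 35.72049331665039)
panel side [0.5183 0.2438 0.01  ]
((519.49560546875, 241.0548553466797), (111.90096282958984, 112.43814086914062), 33.029380798339844)
cover flange bbox [ 0.55560905 -0.43363989  0.03      ]
mat [ 0.659 -0.228  0.003]
beaker [ 0.761 -0.123  0.04 ]
dropper [ 0.442 -0.5    0.09 ]
box [ 0.508 -0.545  0.03 ]
wash [ 0.472 -0.614  0.1  ]
vent [ 0.473 -0.422  0.02 ]
tripod [ 0.356 -0.295  0.1  ]
psu back-left corner [0.645 0.004 0.13 ]
psu right [ 0.572 -0.132  0.13 ]
psu bot [ 0.372 -0.008  0.13 ]
psuleft [0.443 0.123 0.13 ]
```

```bash
cat >> h.py <<'E'
def delta(x,y,z,yaw=None):
    """shift in the tool frame (mm) to world target; spin to make tool y-axis world direction angle 'yaw' (mod pi)"""
    T=tcp(); d=T[:3,:3].T@(np.array([x,y,z])-T[:3,3])*1000
    o=robot.get_obs(); sp=None
    cur=np.arctan2(T[1,1],T[0,1])
    if yaw is not None:
        a=(yaw-cur+np.pi/2)%np.pi-np.pi/2; sp=-a
    print('tool d mm',d.round(1),'spin',sp,'yaw now',round(cur,3),'pos',T[:3,3].round(4),'tilt',T[:3,2].round(4),'q',o['q'].round(2),'F',o['ft_force'].round(1),'M',o['moment'].round(2),'w',round(o['grip_width'],4),'t',round(o['time'],2))
E
python3 -c "
from h import *
delta(.163,-.603,.36);delta(.46,-.40,.36)
c=cams.camera('wrist');print(np.array(c['mount']).round(3),c['fx'])"
```

```text
tool d mm [ 1.00e-01 -3.00e-01 -1.66e+02] spin None yaw now -1.307 pos [ 0.163  -0.6033  0.194 ] tilt [-0.e+00  1.e-04 -1.e+00] q [-1.49  0.53  1.43 -0.    1.18 -0.18] F [-0.5 -0.2 -0.4] M [ 0.01 -0.06  0.  ] w 0.0871 t 1.55
tool d mm [ 339.8 -118.9 -166. ] spin None yaw now -1.307 pos [ 0.163  -0.6033  0.194 ] tilt [-0.e+00  1.e-04 -1.e+00] q [-1.49  0.53  1.43 -0.    1.18 -0.18] F [-0.5 -0.2 -0.4] M [ 0.01 -0.06  0.  ] w 0.0871 t 1.55
[[ 0.003  0.958  0.287  0.079]
 [ 1.    -0.002 -0.    -0.001]
 [ 0.     0.287 -0.958 -0.19 ]
 [ 0.     0.     0.     1.   ]] 343.72951885334106
```

>>> play_rows(
  commands=[
    {"x": 0,"y": 0,"z": -50},
    {"x": 0,"y": 0,"z": -50},
    {"x": 0,"y": 0,"z": -50},
    {"x": 30,"y": -5,"z": -30},
    {"x": 45,"y": -16},
    {"x": 45,"y": -16},
    {"x": 45,"y": -16},
  ],
)

```text
invalid input
```

>>> play_rows(
  commands=[
    {"x": 0,"y": 0,"z": -50,"spin": 0},
    {"x": 0,"y": 0,"z": -50,"spin": 0},
    {"x": 0,"y": 0,"z": -50,"spin": 0},
    {"x": 30,"y": -5,"z": -30,"spin": 0},
    {"x": 45,"y": -16,"z": 0,"spin": 0},
    {"x": 45,"y": -16,"z": 0,"spin": 0},
    {"x": 45,"y": -16,"z": 0,"spin": 0},
  ],
)

```text
time: 2.3
position: [0.3076, -0.5121, 0.3806]
tool_rot: [0.992, 0.125, 0.0, 0.0]
ft_force: [0.7, -0.3, 0.0]
grip_width: 0.0868
```

>>> play_rows(
  commands=[
    {"x": 45,"y": -10,"z": 2,"spin": 0},
    {"x": 45,"y": -10,"z": 2,"spin": 0},
    {"x": 45,"y": -10,"z": 2,"spin": 0},
    {"x": 45,"y": -10,"z": 2,"spin": 0},
    {"x": 25,"y": -5,"z": 0,"spin": 0},
    {"x": 0,"y": 0,"z": 0,"spin": 0},
  ],
)

```text
time: 2.9
position: [0.5065, -0.4078, 0.3739]
tool_rot: [0.992, 0.129, 0.002, 0.001]
ft_force: [-0.4, -0.4, 0.3]
grip_width: 0.0872
```

```bash
cat > w.py <<'E'
import sys
from h import *
T=tcp(); c=cams.camera('wrist'); save(c['img'],sys.argv[1]); np.save('T.npy',T)
import pickle; pickle.dump({k:v for k,v in c.items()},open('c.pkl','wb'))
print(T.round(4).tolist())
for k in sys.argv[2:]:
    for r in nets.outline_of(c,k)[:2]:
        ys,xs=np.where(r['region']); print(k,round(r['conf'],2),np.round(r['pixel']),len(xs),xs.min(),xs.max(),ys.min(),ys.max(),'mean',xs.mean().round(1),ys.mean().round(1), cv2.minAreaRect(np.stack([xs,ys],1).astype(np.float32)))
E
python3 w.py w1.png cover_handle cover pot dropper vial
```

```text
[[0.9669, 0.2552, 0.0042, 0.5065], [0.2552, -0.9669, -0.0018, -0.4078], [0.0036, 0.0028, -1.0, 0.3739], [0.0, 0.0, 0.0, 1.0]]
cover_handle 0.71 [341. 120.] 6574 300 389 73 165 mean 344.5 119.5 ((344.5, 119.0), (92.0, 89.0), 90.0)
cover 0.95 [346. 121.] 6535 300 391 74 166 mean 344.8 119.4 ((344.10003662109375, 119.69998931884766), (90.78435516357422, 89.88992309570312), 63.43495178222656)
cover 0.23 [322. 168.] 38 320 326 163 170 mean 323.4 166.5 ((322.9615478515625, 166.1923065185547), (5.4912519454956055, 7.452413558959961), 11.309932708740234)
dropper 0.92 [374. 204.] 537 363 386 188 218 mean 374.8 202.3 ((375.4000244140625, 203.29998779296875), (32.199378967285156, 21.0190372467041), 63.43495178222656)
```

View pics/w1.png

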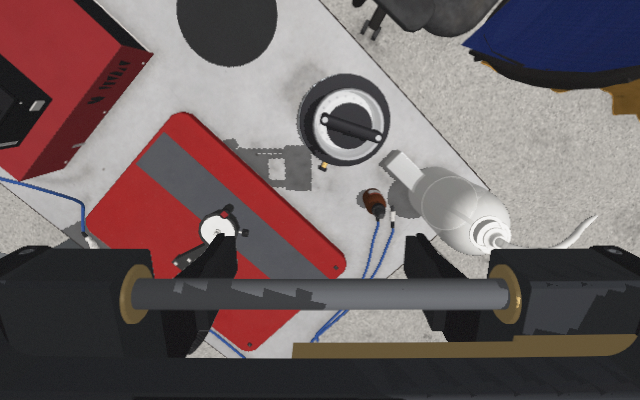

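The wrist view shows the cover (flange centre about (345,119)) and its handle bar running from (321,117) to (383,137), with the dropper at (375,203) and the wash bottle at (470,220).

Run:
```python
from h import *
import pickle
c=pickle.load(open('c.pkl','rb'));T=np.load('T.npy')
im=c['img'][50:250,270:530]; save(cv2.resize(im,None,fx=3,fy=3,interpolation=cv2.INTER_CUBIC),'w1c.png')
a,b=atz(c,(322,117.5),.148,T),atz(c,(381,136.5),.148,T)
print(a,b,(a+b)/2,np.linalg.norm(a-b),np.arctan2(*(a-b)[1::-1]))
print('flange',atz(c,(344.5,119.5),.03,T))
t=cams.camera('top'); s=cams.camera('side')
p=(a+b)/2; print(proj(t,p),proj(s,p),proj(t,[.556,-.434,.03]))
save(cv2.resize(t['img'][170:270,380:500],None,fx=6,fy=6,interpolation=cv2.INTER_CUBIC),'t2.png')
save(cv2.resize(s['img'][100:220,340:460],None,fx=5,fy=5,interpolation=cv2.INTER_CUBIC),'s2.png')
```

```text
[ 0.55766822 -0.3960663   0.148     ] [ 0.55440726 -0.47042063  0.148     ] [ 0.55603774 -0.43324347  0.148     ] 0.07442580573386205 1.5269672790636437
flange [ 0.55687737 -0.43267949  0.03      ]
[419.20413971 205.87118343] [383.4268287  153.61657903] [412.58934496 208.40602559]
```

View pics/w1c.png

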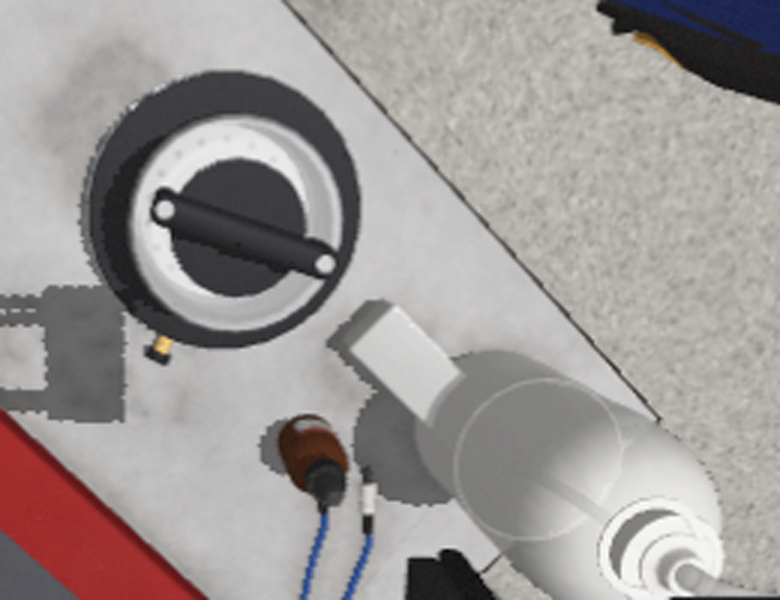

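View pics/t2.png

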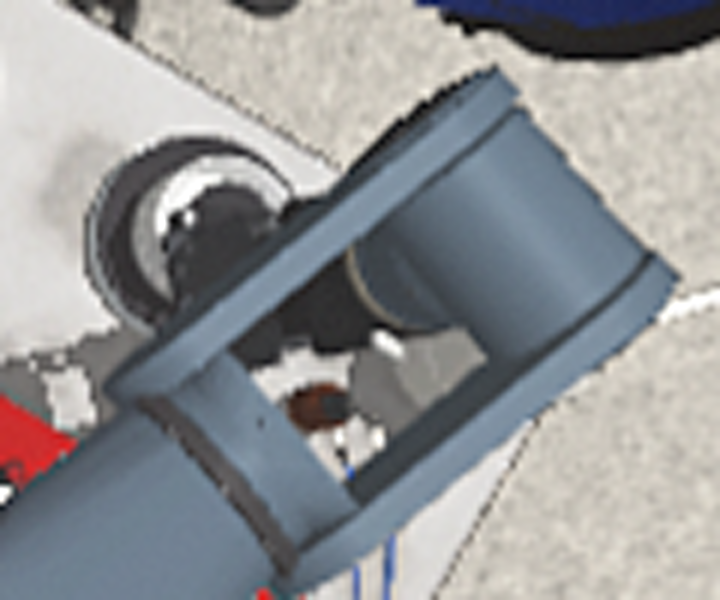

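View pics/s2.png

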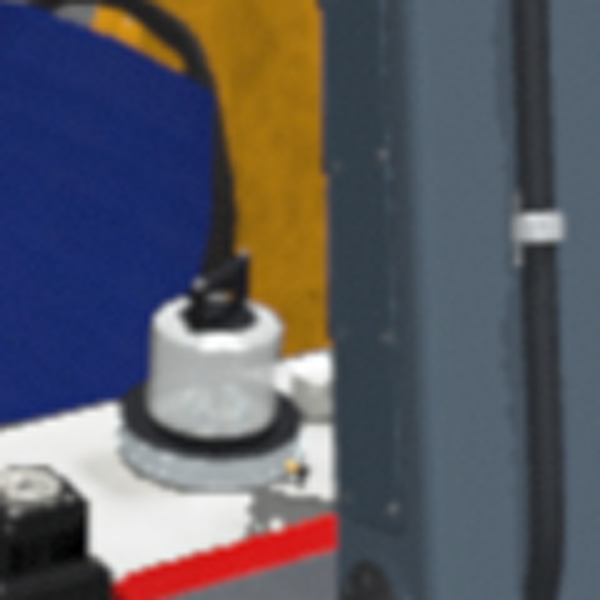

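Run:
```python
from h import *
import pickle
c=pickle.load(open('c.pkl','rb'));T=np.load('T.npy')
for p,z in [((450,180),0),((470,230),.15),((490,235),.25),((410,170),.03),((375,205),.09)]: print(atz(c,p,z,T).round(3))
delta(.556,-.433,.20,-.044)
```

```text
[ 0.505 -0.636  0.   ]
[ 0.47  -0.619  0.15 ]
[ 0.497 -0.584  0.25 ]
[ 0.508 -0.555  0.03 ]
[ 0.454 -0.504  0.09 ]
tool d mm [ 46.1  33.8 174.8] spin -1.2758049561336255 yaw now -1.32 pos [ 0.5024 -0.4112  0.3746] tilt [ 0.0033 -0.003  -1.    ] q [-0.86  0.43  1.11  0.    1.6   0.46] F [ 0.5  0.7 -0.5] M [-0.07 -0.   -0.03] w 0.0871 t 3.3
```

>>> play_rows(
  commands=[
    {"x": 46,"y": 34,"z": 30,"spin": 0},
    {"x": 0,"y": 0,"z": 20,"spin": -0.145},
    {"x": 0,"y": 0,"z": 10,"spin": -0.145},
    {"x": 0,"y": 0,"z": 10,"spin": -0.145},
    {"x": 0,"y": 0,"z": 10,"spin": -0.145},
    {"x": 0,"y": 0,"z": 10,"spin": -0.145},
    {"x": 0,"y": 0,"z": 10,"spin": -0.145},
    {"x": 0,"y": 0,"z": 10,"spin": -0.145},
  ],
)

```text
time: 4.1
position: [0.5402, -0.4361, 0.2675]
tool_rot: [0.798, 0.603, 0.0, 0.003]
ft_force: [0.3, -0.0, -0.7]
grip_width: 0.0869
```

```bash
python3 -c "
from h import *
delta(.556,-.433,.20,-.044)"
```

```text
tool d mm [ 7.6 14.1 67.6] spin -0.2327685774489996 yaw now -0.277 pos [ 0.5402 -0.4361  0.2675] tilt [ 0.0035 -0.0044 -1.    ] q [-0.84  0.56  1.16 -0.    1.42 -0.56] F [ 0.3 -0.  -0.7] M [-0.02 -0.11  0.02] w 0.0869 t 4.1
```

>>> play_rows(
  commands=[
    {"x": 7,"y": 14,"z": 20,"spin": -0.13},
    {"x": 0,"y": 0,"z": 0,"spin": -0.13},
    {"x": 0,"y": 0,"z": 0,"spin": 0},
  ],
)

```text
time: 4.4
position: [0.5529, -0.4353, 0.2454]
tool_rot: [0.711, 0.704, -0.0, 0.001]
ft_force: [0.3, 0.4, 1.1]
grip_width: 0.0871
```

```bash
python3 w.py w2.png cover_handle; python3 -c "
from h import *
delta(.556,-.433,.123,-.044)"
```

```text
[[0.0102, 0.9999, 0.0013, 0.5529], [0.9999, -0.0101, -0.0027, -0.4353], [-0.0027, 0.0013, -1.0, 0.2454], [0.0, 0.0, 0.0, 1.0]]
cover_handle 0.88 [318. 156.] 10750 264 379 101 227 mean 321.8 159.6 ((322.0, 158.0), (114.55130004882812, 114.55130004882812), 45.0)
tool d mm [  2.2   3.  122.3] spin 0.031120553182720556 yaw now -0.013 pos [ 0.5528 -0.4349  0.2453] tilt [ 0.0011 -0.0021 -1.    ] q [-0.82  0.59  1.16 -0.    1.39 -0.81] F [ 0.2  0.9 -0.1] M [-0.02 -0.11 -0.03] w 0.0875 t 4.5
```

View pics/w2.png

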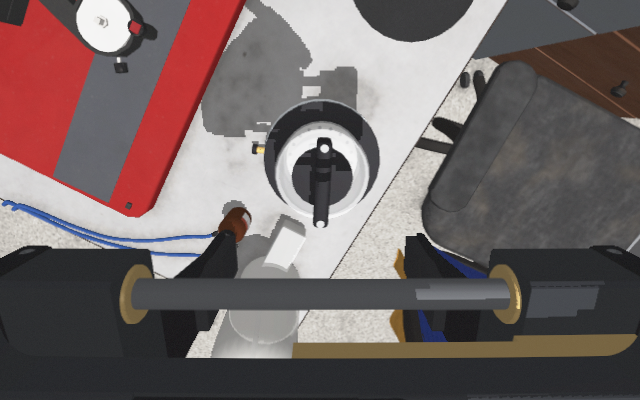

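Run:
```python
from h import *
import pickle
c=pickle.load(open('c.pkl','rb'));T=np.load('T.npy')
a,b=atz(c,(324,147.5),.148,T),atz(c,(320.3,224),.148,T)
print(a,b,(a+b)/2,np.linalg.norm(a-b),np.arctan2(*(a-b)[1::-1]))
print('flange',atz(c,(322,159),.03,T))
save(cv2.resize(c['img'][95:235,250:390],None,fx=4,fy=4,interpolation=cv2.INTER_CUBIC),'w2c.png')
```

```text
[ 0.55617793 -0.39884085  0.148     ] [ 0.55256429 -0.46739904  0.148     ] [ 0.55437111 -0.43311995  0.148     ] 0.06865335574073696 1.5181359727870536
flange [ 0.55510094 -0.43064508  0.03      ]
```

View pics/w2c.png

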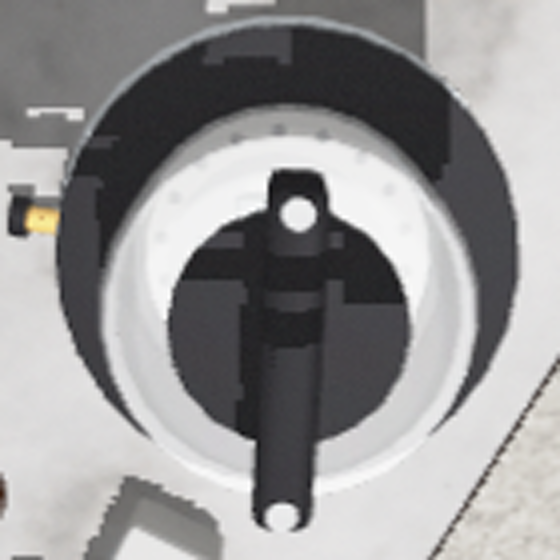

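>>> play_rows(
  commands=[
    {"x": 2.4,"y": 2.2,"z": 40,"spin": 0.037},
    {"x": 0,"y": 0,"z": 35,"spin": 0},
    {"x": 0,"y": 0,"z": 25,"spin": 0},
    {"x": 0,"y": 0,"z": 15,"spin": 0},
    {"x": 0,"y": 0,"z": 0,"spin": 0},
  ],
)

```text
time: 5.0
position: [0.5564, -0.4375, 0.1324]
tool_rot: [0.73, 0.683, -0.0, 0.007]
ft_force: [-0.3, 1.0, 0.3]
grip_width: 0.0872
```

```bash
python3 -c "
from h import *
delta(.555,-.4325,.123,-.05)"
```

```text
tool d mm [ 5.  -1.8  9.4] spin -0.017172952710784894 yaw now -0.067 pos [ 0.5564 -0.4375  0.1324] tilt [ 0.0091 -0.0104 -0.9999] q [-0.82  0.7   1.27 -0.    1.16 -0.76] F [-0.3  1.   0.3] M [-0.02 -0.08  0.01] w 0.0872 t 5.0
```

>>> play_rows(
  commands=[
    {"x": 5,"y": -1.5,"z": 5,"spin": -0.015},
    {"x": 0,"y": 0,"z": 3,"spin": 0},
    {"x": 0,"y": 0,"z": 0,"spin": 0},
  ],
)

```text
time: 5.3
position: [0.5561, -0.4339, 0.127]
tool_rot: [0.726, 0.688, -0.0, 0.009]
ft_force: [-0.5, -0.8, -0.4]
grip_width: 0.0872
```

```bash
python3 -c "
from h import *
delta(.555,-.4325,.123,-.05)"
```

```text
tool d mm [ 1.4 -1.2  4. ] spin -0.00430969959863492 yaw now -0.054 pos [ 0.5561 -0.4339  0.127 ] tilt [ 0.0125 -0.0139 -0.9998] q [-0.82  0.7   1.29 -0.    1.13 -0.77] F [-0.5 -0.8 -0.4] M [-0.01 -0.09  0.  ] w 0.0872 t 5.3
```

>>> play_rows(
  commands=[
    {"x": 1.4,"y": -1,"z": 4,"spin": 0},
    {"x": 0,"y": 0,"z": 0,"spin": 0},
  ],
)

```text
time: 5.5
position: [0.556, -0.4331, 0.1247]
tool_rot: [0.726, 0.687, -0.0, 0.011]
ft_force: [-0.1, -0.1, 0.3]
grip_width: 0.0872
```

>>> play_rows(
  commands=[
    {"x": 0,"y": 0,"z": 0,"spin": 0},
    {"x": 0,"y": 0,"z": 0,"spin": 0},
    {"x": 0,"y": 0,"z": 0,"spin": 0},
    {"x": 0,"y": 0,"z": 0,"spin": 0},
    {"x": 0,"y": 0,"z": 0,"spin": 0},
    {"x": 0,"y": 0,"z": 0,"spin": 0},
  ],
  grip=0,
  newtons=25,
)

```text
time: 6.1
position: [0.5567, -0.4337, 0.126]
tool_rot: [0.726, 0.687, -0.0, 0.012]
ft_force: [-0.1, 0.3, -0.3]
grip_width: 0.0467
```

```bash
python3 -c "
from h import *
delta(.555,-.4325,.123,-.05)"
```

```text
tool d mm [ 1.2 -1.8  3. ] spin -0.004664823186386169 yaw now -0.055 pos [ 0.5567 -0.4337  0.126 ] tilt [ 0.0166 -0.0183 -0.9997] q [-0.82  0.7   1.29 -0.    1.12 -0.76] F [-0.1  0.3 -0.3] M [-0.01 -0.07  0.01] w 0.0467 t 6.1
```

>>> play_rows(
  commands=[
    {"x": 0,"y": 0,"z": 1,"spin": 0},
    {"x": 0,"y": 0,"z": 0.5,"spin": 0},
    {"x": 0,"y": 0,"z": 0.5,"spin": 0},
    {"x": 0,"y": 0,"z": 0,"spin": 0},
    {"x": 0,"y": 0,"z": 0,"spin": 0},
    {"x": 0,"y": 0,"z": 0,"spin": 0},
  ],
)

```text
time: 6.7
position: [0.5566, -0.4337, 0.1235]
tool_rot: [0.726, 0.687, -0.0, 0.012]
ft_force: [-1.3, 0.4, 0.6]
grip_width: 0.0028
```

```bash
python3 -c "
from h import *
delta(.555,-.4325,.123,-.05)"
```

```text
tool d mm [ 1.2 -1.7  0.5] spin -0.004759397698046008 yaw now -0.055 pos [ 0.5566 -0.4337  0.1235] tilt [ 0.0162 -0.0179 -0.9997] q [-0.82  0.7   1.3  -0.    1.12 -0.76] F [-1.3  0.4  0.6] M [-0.   -0.03  0.02] w 0.0028 t 6.7
```

```bash
python3 w.py w3.png cover_handle
python3 - <<'E'
from h import *
s=cams.camera('side');save(cv2.resize(s['img'][100:220,340:460],None,fx=5,fy=5,interpolation=cv2.INTER_CUBIC),'s3.png')
E
```

```text
[[0.055, 0.9984, 0.0162, 0.5566], [0.9983, -0.0547, -0.0179, -0.4337], [-0.017, 0.0172, -0.9997, 0.1235], [0.0, 0.0, 0.0, 1.0]]
cover_handle 0.83 [317. 180.] 19249 235 396 105 311 mean 316.1 180.4 ((318.2500305175781, 190.75), (172.53404235839844, 168.99851989746094), 45.0)
```

View pics/w3.png

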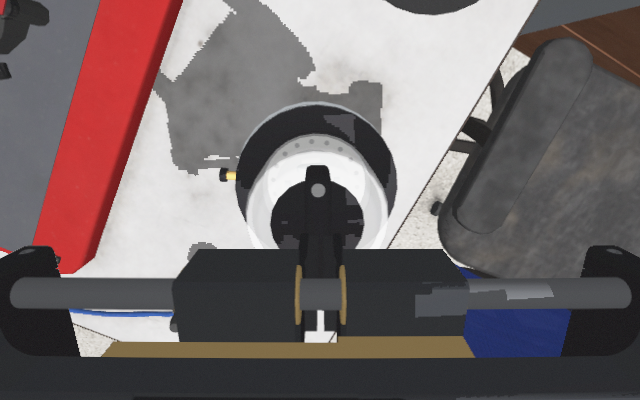

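View pics/s3.png

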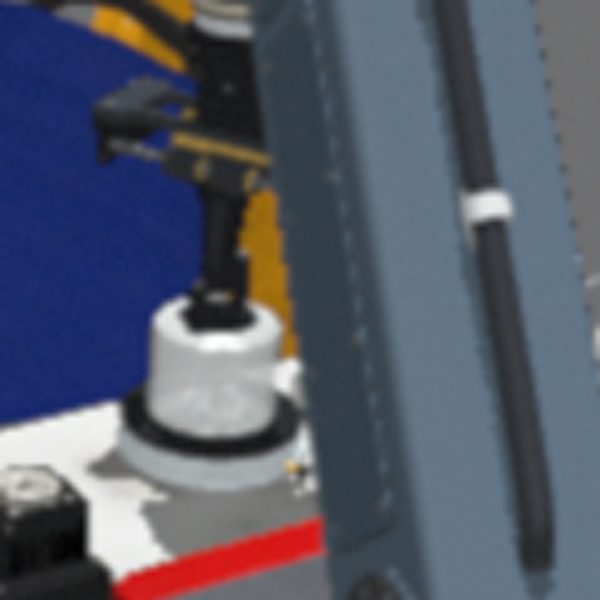

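Run:
```python
from h import *
import pickle
c=pickle.load(open('c.pkl','rb'));T=np.load('T.npy')
for p in [(.5555,-.433,.148),(.5566,-.4337,.1235),(.5566,-.4337,.142)]: print(proj(c,p,T))
save(cv2.resize(c['img'][160:350,240:400],None,fx=4,fy=4,interpolation=cv2.INTER_CUBIC)[:600],'w3c.png')
delta(.555,-.4325,.123,-.05)
```

```text
[319.72032492 251.00058483]
[320.95592888 233.33215138]
[321.62202202 247.05854745]
tool d mm [ 1.2 -1.7  0.6] spin -0.0047609104556660675 yaw now -0.055 pos [ 0.5566 -0.4338  0.1236] tilt [ 0.0163 -0.018  -0.9997] q [-0.82  0.7   1.3  -0.    1.12 -0.76] F [1.1 0.9 0.1] M [-0.05 -0.09 -0.01] w 0.0005 t 6.85
```

View pics/w3c.png

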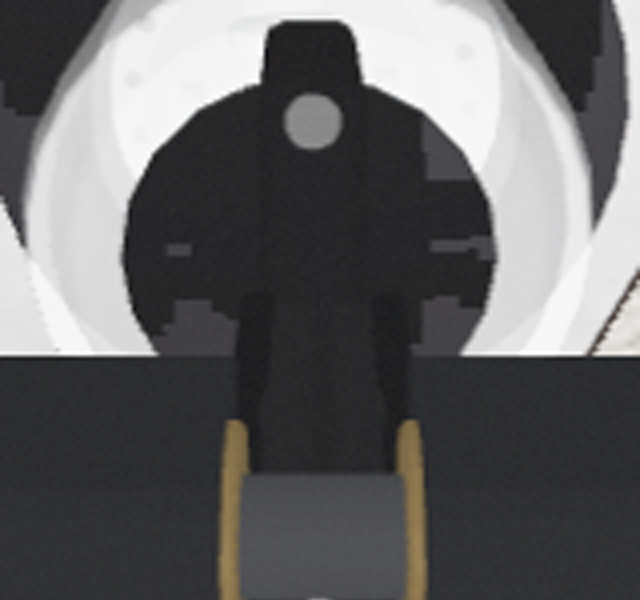

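Run:
```python
from h import *
import pickle
c=pickle.load(open('c.pkl','rb'));T3=np.load('T.npy')
T1=np.array([[0.9669, 0.2552, 0.0042, 0.5065], [0.2552, -0.9669, -0.0018, -0.4078], [0.0036, 0.0028, -1.0, 0.3739],[0,0,0,1]])
T2=np.array([[0.0102, 0.9999, 0.0013, 0.5529], [0.9999, -0.0101, -0.0027, -0.4353], [-0.0027, 0.0013, -1.0, 0.2454],[0,0,0,1]])
def tri(obs):
    A=np.zeros((3,3));b=np.zeros(3)
    for T,p in obs:
        o,d=ray(c,p,T);d/=np.linalg.norm(d);P=np.eye(3)-np.outer(d,d);A+=P;b+=P@o
    x=np.linalg.solve(A,b);print(x.round(4),[ (proj(c,x,T)-p).round(1).tolist() for T,p in obs])
tri([(T1,(325,119.5)),(T2,(324.9,148.5)),(T3,(318.3,190.3))])
tri([(T2,(324.9,148.5)),(T3,(318.3,190.3))])
tri([(T1,(378.5,137.5)),(T2,(320.5,224))])
# flange, far edge points
print('flange in T3', atz(c,(317,190),.03,T3))
```

```text
[ 0.557  -0.4005  0.1441] [[-0.1, 0.4], [0.1, 0.2], [0.8, -0.4]]
[ 0.5567 -0.3999  0.147 ] [[-0.2, -0.0], [0.3, 0.0]]
[ 0.5531 -0.4693  0.1428] [[0.0, 0.4], [0.5, -0.2]]
flange in T3 [ 0.55500908 -0.43442682  0.03      ]
```

>>> play_rows(
  commands=[
    {"x": 0,"y": 0,"z": -2,"spin": 0},
    {"x": 0,"y": 0,"z": -2,"spin": 0},
    {"x": 0,"y": 0,"z": 0,"spin": 0},
  ],
)

```text
time: 7.15
position: [0.5566, -0.4337, 0.128]
tool_rot: [0.726, 0.687, -0.0, 0.012]
ft_force: [-0.4, 0.1, 0.5]
grip_width: 0.0001
```

```bash
python3 -c "
from h import *
delta(.555,-.4325,.123,-.05)
t=cams.camera('side');save(cv2.resize(t['img'][120:200,355:435],None,fx=7,fy=7,interpolation=cv2.INTER_CUBIC),'s4.png')
print(proj(t,[.5565,-.4338,.1235]),proj(t,[.5565,-.4338,.142]),proj(t,[.5565,-.4,.148]),proj(t,[.5565,-.467,.148]))
"
```

```text
tool d mm [ 1.2 -1.8  5. ] spin -0.0047619601229893505 yaw now -0.055 pos [ 0.5566 -0.4337  0.128 ] tilt [ 0.0164 -0.0181 -0.9997] q [-0.82  0.7   1.29 -0.    1.13 -0.76] F [-0.4  0.1  0.5] M [-0.05 -0.09  0.02] w 0.0001 t 7.15
[382.89966495 159.65498493] [383.26099099 155.04350274] [379.24517217 156.76472109] [387.31720989 150.46053823]
```

View pics/s4.png

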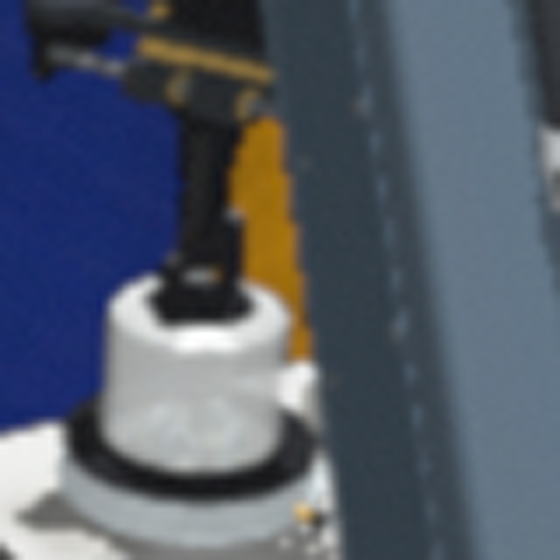

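>>> play_rows(
  commands=[
    {"x": 0,"y": 0,"z": 0,"spin": 0},
    {"x": 0,"y": 0,"z": 0,"spin": 0},
    {"x": 0,"y": 0,"z": 0,"spin": 0},
    {"x": 0,"y": 0,"z": 0,"spin": 0},
    {"x": 0,"y": 0,"z": 0,"spin": 0},
    {"x": 0,"y": 0,"z": 0,"spin": 0},
    {"x": 0,"y": 0,"z": 0,"spin": 0},
  ],
  grip=0.45,
)

```text
time: 7.9
position: [0.5565, -0.4336, 0.1278]
tool_rot: [0.726, 0.687, -0.0, 0.012]
ft_force: [-0.3, 0.2, -0.1]
grip_width: 0.0381
```

```bash
python3 w.py w5.png
python3 - <<'E'
from h import *
import pickle
c=pickle.load(open('c.pkl','rb'));T=np.load('T.npy')
save(cv2.resize(c['img'][90:330,220:420],None,fx=3,fy=3,interpolation=cv2.INTER_CUBIC)[:600],'w5c.png')
t=cams.camera('side');save(cv2.resize(t['img'][120:200,355:435],None,fx=7,fy=7,interpolation=cv2.INTER_CUBIC),'s5.png')
delta(.555,-.4325,.123,-.05)
p=lambda dy,dz: proj(c,(T@np.array([0,dy,dz,1]))[:3],T)
print(p(-.02,0),p(.02,0))
E
```

```text
[[0.055, 0.9984, 0.0161, 0.5565], [0.9983, -0.0547, -0.0178, -0.4336], [-0.0169, 0.0171, -0.9997, 0.1278], [0.0, 0.0, 0.0, 1.0]]
tool d mm [ 1.1 -1.6  4.8] spin -0.00479624126839906 yaw now -0.055 pos [ 0.5564 -0.4336  0.1278] tilt [ 0.0161 -0.0178 -0.9997] q [-0.82  0.7   1.29 -0.    1.13 -0.76] F [-0.2  0.2  0.4] M [-0.07 -0.08  0.  ] w 0.0388 t 8.0
[287.42376531 233.33815523] [354.43651711 233.48602887]
```

View pics/w5c.png

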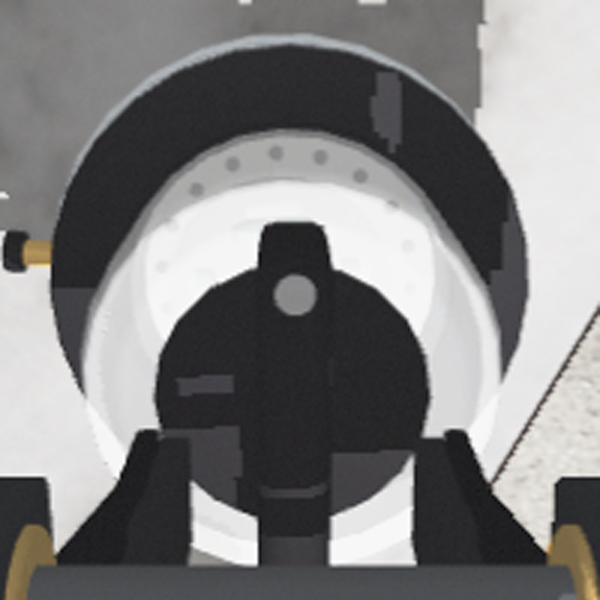

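View pics/s5.png

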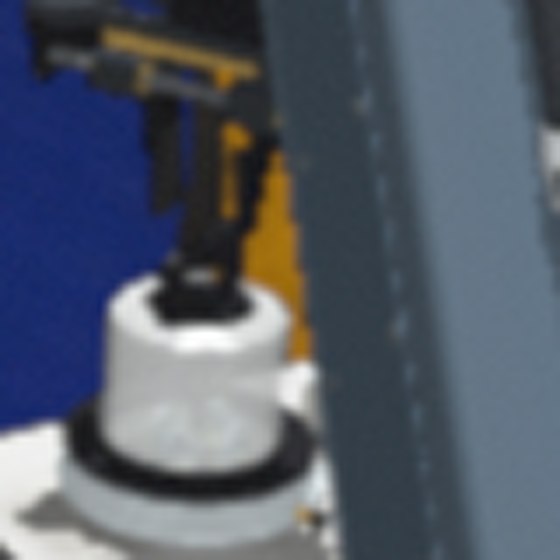

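Run:
```python
from h import *
T=tcp(); s=cams.camera('side'); t=cams.camera('top')
for d in (-.02,0,.02,.035,-.035):
  for z in (0,-.0187):
    p=(T@np.array([0,d,z,1]))[:3]; q=proj(s,p); print(d,z,p.round(3),q.round(1),((q-[355,120])*7).round(0))
# known static: panel corners etc; project mat/pot in side
for p in [(.555,-.433,.024),(.555,-.433,.109)]: print(p,proj(s,p).round(1))
save(s['img'],'s6.png');save(t['img'],'t6.png')
```

```text
-0.02 0 [ 0.536 -0.432  0.127] [387.8 160. ] [230. 280.]
-0.02 -0.0187 [ 0.536 -0.432  0.146] [388.2 155.4] [233. 248.]
0 0 [ 0.556 -0.434  0.128] [383.  158.6] [196. 270.]
0 -0.0187 [ 0.556 -0.433  0.147] [383.4 154. ] [199. 238.]
0.02 0 [ 0.576 -0.435  0.128] [378.2 157.2] [163. 260.]
0.02 -0.0187 [ 0.576 -0.434  0.147] [378.6 152.6] [165. 228.]
0.035 0 [ 0.591 -0.435  0.128] [374.7 156.1] [138. 253.]
0.035 -0.0187 [ 0.591 -0.435  0.147] [375.  151.6] [140. 221.]
-0.035 0 [ 0.522 -0.432  0.127] [391.4 161.1] [255. 288.]
-0.035 -0.0187 [ 0.521 -0.431  0.146] [391.9 156.5] [258. 255.]
(0.555, -0.433, 0.024) [381.3 183.7]
(0.555, -0.433, 0.109) [382.9 163.4]
```

View pics/s6.png

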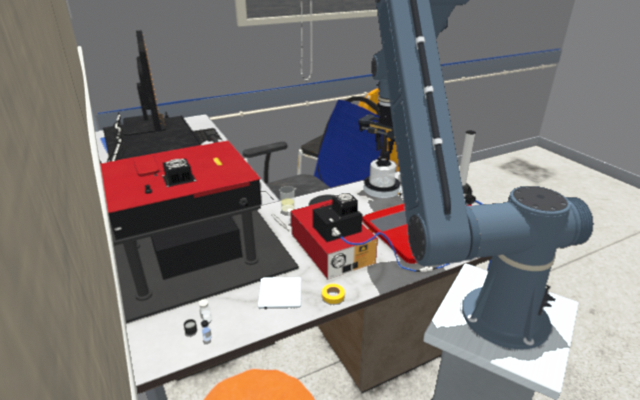

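Run:
```python
from h import *
import pickle
c=pickle.load(open('c.pkl','rb'))
for p in [(283,234),(358,234),(270,234),(372,234)]:
    o,d=ray(c,p,np.eye(4))
    for x in (.0095,0): k=(x-o[0])/d[0]; print(p,x,(o+k*d).round(4))
print(robot.tcp_to_grasp, c['cx'],c['cy'],c['fy'])
```

```text
(283, 234) 0.0095 [ 0.0095 -0.0199 -0.0235]
(283, 234) 0 [ 0.     -0.0225 -0.001 ]
(358, 234) 0.0095 [ 0.0095  0.0193 -0.0233]
(358, 234) 0 [ 0.      0.022  -0.0008]
(270, 234) 0.0095 [ 0.0095 -0.0267 -0.0236]
(270, 234) 0 [ 0.     -0.0303 -0.0011]
(372, 234) 0.0095 [ 0.0095  0.0267 -0.0233]
(372, 234) 0 [ 0.      0.0304 -0.0007]
0.0187 320.1542238194348 196.56297634105474 343.72951885334106
```

The fingers closed above the bar. Both cameras put the true fingertips about 25 mm behind the reported TCP: the side view shows the tip at row 150 instead of the expected 157, and the wrist view gives tool z of about -23.5 mm. I'll descend by that much more, watching the force.

>>> play_rows(
  commands=[
    {"x": 1,"y": -1.5,"z": 8,"spin": 0},
    {"x": 0,"y": 0,"z": 8,"spin": 0},
    {"x": 0,"y": 0,"z": 6,"spin": 0},
    {"x": 0,"y": 0,"z": 0,"spin": 0},
  ],
)

```text
time: 8.5
position: [0.5549, -0.4325, 0.1034]
tool_rot: [0.726, 0.687, -0.0, 0.012]
ft_force: [-0.1, -0.4, 0.4]
grip_width: 0.0392
```

```bash
python3 w.py w6.png
python3 - <<'E'
from h import *
import pickle
c=pickle.load(open('c.pkl','rb'));T=np.load('T.npy')
save(cv2.resize(c['img'][90:330,220:420],None,fx=3,fy=3,interpolation=cv2.INTER_CUBIC)[:600],'w6c.png')
t=cams.camera('side');save(cv2.resize(t['img'][120:200,355:435],None,fx=7,fy=7,interpolation=cv2.INTER_CUBIC),'s7.png')
delta(.555,-.4325,.098,-.05)
E
```

```text
[[0.055, 0.9984, 0.0154, 0.5549], [0.9984, -0.0548, -0.0171, -0.4325], [-0.0162, 0.0163, -0.9997, 0.1034], [0.0, 0.0, 0.0, 1.0]]
tool d mm [ 0.6 -0.5  6.4] spin -0.00478803948303419 yaw now -0.055 pos [ 0.5554 -0.433   0.1044] tilt [ 0.0166 -0.0183 -0.9997] q [-0.82  0.72  1.31 -0.    1.08 -0.77] F [0.2 0.6 0.4] M [ 0.03 -0.05 -0.01] w 0.039 t 8.6
```

View pics/w6c.png

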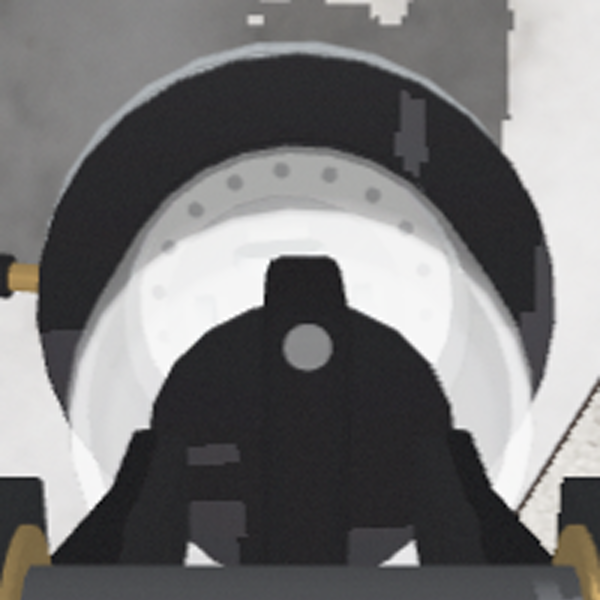

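View pics/s7.png

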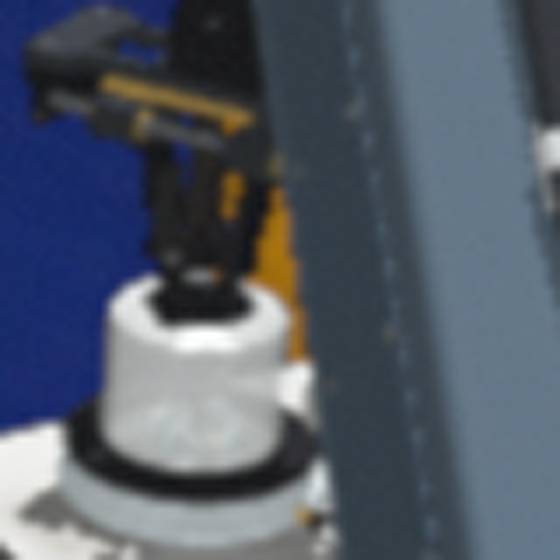

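>>> play_rows(
  commands=[
    {"x": 0,"y": 0.7,"z": 5,"spin": 0},
    {"x": 0,"y": 0,"z": 2,"spin": 0},
    {"x": 0,"y": 0,"z": 0.5,"spin": 0},
    {"x": 0,"y": 0,"z": 0.3,"spin": 0},
    {"x": 0,"y": 0,"z": 0.3,"spin": 0},
    {"x": 0,"y": 0,"z": 0.2,"spin": 0},
    {"x": 0,"y": 0,"z": 0.2,"spin": 0},
  ],
  grip=0,
  newtons=25,
)

```text
time: 9.3
position: [0.5564, -0.4337, 0.0963]
tool_rot: [0.726, 0.687, -0.001, 0.013]
ft_force: [0.1, 0.0, 0.7]
grip_width: 0.0141
```

Run:
```python
from h import *
delta(.555,-.4325,.098,-.05)
```

```text
tool d mm [ 1.1 -1.4 -1.7] spin -0.0047813988092497706 yaw now -0.055 pos [ 0.5564 -0.4337  0.0963] tilt [ 0.0169 -0.0194 -0.9997] q [-0.82  0.73  1.32 -0.    1.07 -0.76] F [0.1 0.  0.7] M [0.05 0.02 0.02] w 0.0141 t 9.3
```

>>> play_rows(
  commands=[
    {"x": 0,"y": 0,"z": -1,"spin": 0},
    {"x": 0,"y": 0,"z": -1,"spin": 0},
    {"x": 0,"y": 0,"z": -1,"spin": 0},
  ],
)

```text
time: 9.6
position: [0.555, -0.4319, 0.0967]
tool_rot: [0.726, 0.687, -0.0, 0.01]
ft_force: [0.4, 0.0, -3.5]
grip_width: 0.0138
```

>>> play_rows(
  commands=[
    {"x": 0,"y": 0,"z": -0.5,"spin": -0.05},
    {"x": 0,"y": 0,"z": -0.5,"spin": -0.05},
    {"x": 0,"y": 0,"z": -0.5,"spin": -0.05},
  ],
)

```text
time: 9.9
position: [0.5546, -0.4314, 0.0967]
tool_rot: [0.671, 0.742, -0.001, 0.009]
ft_force: [-0.1, 0.1, -3.8]
grip_width: 0.0138
```

Run:
```python
from h import *
delta(.556,-.4335,.098,-.055)
```

```text
tool d mm [-2.3  1.2 -1.3] spin 0.1554555750497606 yaw now 0.1 pos [ 0.5546 -0.4314  0.0967] tilt [ 0.0124 -0.0139 -0.9998] q [-0.82  0.73  1.32 -0.    1.07 -0.92] F [-0.1  0.1 -3.8] M [-0.08 -0.17  0.03] w 0.0138 t 9.9
```

>>> play_rows(
  commands=[
    {"x": -1,"y": 0.6,"z": 0,"spin": -0.07},
    {"x": -1,"y": 0.6,"z": 0,"spin": -0.07},
    {"x": 0,"y": 0,"z": -0.8,"spin": 0},
    {"x": 0,"y": 0,"z": -0.8,"spin": 0},
  ],
)

```text
time: 10.3
position: [0.5559, -0.4335, 0.0975]
tool_rot: [0.616, 0.788, -0.002, 0.009]
ft_force: [-0.1, -0.3, -4.9]
grip_width: 0.014
```

Run:
```python
from h import *
delta(.556,-.4335,.098,-.055)
```

```text
tool d mm [-0.1  0.1 -0.5] spin 0.2993276410154939 yaw now 0.244 pos [ 0.5559 -0.4335  0.0975] tilt [ 0.012  -0.014  -0.9998] q [-0.82  0.73  1.31 -0.    1.08 -1.06] F [-0.1 -0.3 -4.9] M [-0.01 -0.08 -0.04] w 0.014 t 10.3
```

>>> play_rows(
  commands=[
    {"x": 0,"y": 0,"z": 0,"spin": -0.07},
    {"x": 0,"y": 0,"z": -1.5,"spin": 0},
    {"x": 0,"y": 0,"z": -1.5,"spin": 0},
  ],
)

```text
time: 10.6
position: [0.5544, -0.4319, 0.0984]
tool_rot: [0.589, 0.808, -0.002, 0.007]
ft_force: [0.8, -1.0, -10.2]
grip_width: 0.0139
```

Run:
```python
from h import *
delta(.556,-.4335,.098,-.055)
```

```text
tool d mm [-2.   1.   0.4] spin 0.3670453713343933 yaw now 0.312 pos [ 0.5544 -0.4319  0.0984] tilt [ 0.0086 -0.0106 -0.9999] q [-0.82  0.73  1.31 -0.    1.09 -1.13] F [  0.8  -1.  -10.2] M [-0.31 -0.16  0.04] w 0.0139 t 10.6
```

>>> play_rows(
  commands=[
    {"x": -1.5,"y": 0.8,"z": 0.7,"spin": -0.07},
    {"x": 0,"y": 0,"z": 0,"spin": 0},
    {"x": -0.7,"y": 0.3,"z": -1.5,"spin": 0},
    {"x": -0.7,"y": 0.3,"z": -1.2,"spin": 0},
  ],
)

```text
time: 11.0
position: [0.5564, -0.4333, 0.1002]
tool_rot: [0.562, 0.827, -0.001, 0.006]
ft_force: [-0.2, 0.0, -4.5]
grip_width: 0.0136
```

Run:
```python
from h import *
delta(.556,-.4335,.098,-.055)
```

```text
tool d mm [-0.  -0.5  2.2] spin 0.43168538881471585 yaw now 0.377 pos [ 0.5564 -0.4333  0.1002] tilt [ 0.0076 -0.0087 -0.9999] q [-0.82  0.73  1.3  -0.    1.1  -1.2 ] F [-0.2  0.  -4.5] M [ 0.06 -0.13 -0.02] w 0.0136 t 11.0
```

>>> play_rows(
  commands=[
    {"x": 0,"y": 0,"z": -2,"spin": 0},
    {"x": 0,"y": 0,"z": -2,"spin": 0},
  ],
)

```text
time: 11.2
position: [0.5566, -0.4334, 0.1049]
tool_rot: [0.563, 0.827, -0.002, 0.006]
ft_force: [0.0, 0.1, -4.9]
grip_width: 0.0137
```

Run:
```python
from h import *
delta(.556,-.4335,.098,-.055)
```

```text
tool d mm [ 0.3 -0.6  6.9] spin 0.4301180129783144 yaw now 0.375 pos [ 0.5566 -0.4334  0.1049] tilt [ 0.0081 -0.0092 -0.9999] q [-0.82  0.73  1.3  -0.    1.1  -1.19] F [ 0.   0.1 -4.9] M [ 0.   -0.13 -0.03] w 0.0137 t 11.2
```

>>> play_rows(
  commands=[
    {"x": 0,"y": 0,"z": -8,"spin": 0},
    {"x": 0,"y": 0,"z": -10,"spin": 0},
    {"x": 0,"y": 0,"z": -10,"spin": 0},
  ],
)

```text
time: 11.5
position: [0.5557, -0.4324, 0.134]
tool_rot: [0.563, 0.826, -0.001, 0.005]
ft_force: [0.4, 0.1, -5.4]
grip_width: 0.0139
```

Run:
```python
from h import *
delta(.556,-.4335,.098,-.055)
```

```text
tool d mm [-0.8 -0.3 36. ] spin 0.4293954571573795 yaw now 0.374 pos [ 0.5557 -0.4324  0.134 ] tilt [ 0.0064 -0.0073 -1.    ] q [-0.82  0.69  1.28 -0.    1.16 -1.19] F [ 0.4  0.1 -5.4] M [-0.02 -0.14  0.01] w 0.0139 t 11.5
```

>>> play_rows(
  commands=[
    {"x": -0.8,"y": 0,"z": -10,"spin": 0},
    {"x": -0.3,"y": 0,"z": -15,"spin": 0},
    {"x": -0.3,"y": 0,"z": -15,"spin": 0},
    {"x": -0.3,"y": 0,"z": -15,"spin": 0},
    {"x": -0.3,"y": 0,"z": -15,"spin": 0},
    {"x": 0,"y": 0,"z": -15,"spin": 0},
  ],
)

```text
time: 12.1
position: [0.5559, -0.4338, 0.2276]
tool_rot: [0.563, 0.826, -0.002, 0.006]
ft_force: [-0.4, 0.5, -5.0]
grip_width: 0.014
```

```bash
python3 w.py w7.png mat carrier
python3 - <<'E'
from h import *
delta(.662,-.227,.22)
delta(.556,-.4335,.22)
E
```

```text
[[-0.3654, 0.9308, 0.0084, 0.5559], [0.9308, 0.3654, -0.0095, -0.4338], [-0.0119, 0.0044, -0.9999, 0.2276], [0.0, 0.0, 0.0, 1.0]]
mat 0.81 [474.  35.] 9881 410 545 0 89 mean 474.6 38.3 ((477.5, 44.5), (89.0, 135.0), 90.0)
carrier 0.54 [318. 189.] 23026 229 406 107 342 mean 318.3 192.3 ((327.618896484375, 211.3929901123047), (216.1881866455078, 182.27352905273438), 54.34467315673828)
tool d mm [154.9 173.8   6.9] spin None yaw now 0.374 pos [ 0.5567 -0.4346  0.2283] tilt [ 0.011  -0.0122 -0.9999] q [-0.82  0.6   1.18 -0.    1.34 -1.19] F [-0.7 -0.3 -4.8] M [ 0.02 -0.12 -0.03] w 0.0137 t 12.25
tool d mm [ 1.4 -0.3  8.3] spin None yaw now 0.374 pos [ 0.5567 -0.4346  0.2283] tilt [ 0.011  -0.0122 -0.9999] q [-0.82  0.6   1.18 -0.    1.34 -1.19] F [-0.7 -0.3 -4.8] M [ 0.02 -0.12 -0.03] w 0.0137 t 12.25
```

View pics/w7.png

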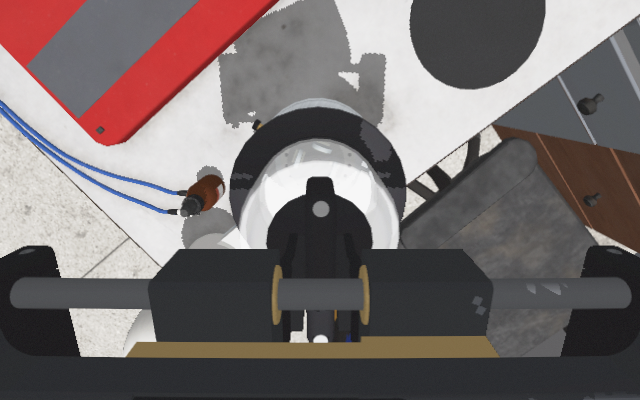

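>>> play_rows(
  commands=[
    {"x": 10,"y": 11,"z": 0,"spin": 0},
    {"x": 20,"y": 22,"z": 0,"spin": 0},
    {"x": 25,"y": 28,"z": 0,"spin": 0},
    {"x": 25,"y": 28,"z": 0,"spin": 0},
    {"x": 25,"y": 28,"z": 0,"spin": 0},
    {"x": 25,"y": 28,"z": 0,"spin": 0},
    {"x": 15,"y": 18,"z": 0,"spin": 0},
    {"x": 0,"y": 0,"z": 0,"spin": 0},
  ],
)

```text
time: 13.05
position: [0.6559, -0.2224, 0.2167]
tool_rot: [0.564, 0.825, 0.001, -0.002]
ft_force: [-1.0, -0.2, -4.5]
grip_width: 0.0136
```

Run:
```python
from h import *
delta(.662,-.227,.22)
```

```text
tool d mm [-6.5  4.  -3.3] spin None yaw now 0.371 pos [ 0.6559 -0.2224  0.2167] tilt [-0.0017  0.0042 -1.    ] q [-0.49  0.6   1.22  0.    1.32 -0.86] F [-1.  -0.2 -4.5] M [-0.23 -0.02 -0.01] w 0.0136 t 13.05
```

>>> play_rows(
  commands=[
    {"x": -6,"y": 4,"z": 10,"spin": 0},
    {"x": 0,"y": 0,"z": 18,"spin": 0},
    {"x": 0,"y": 0,"z": 18,"spin": 0},
    {"x": 0,"y": 0,"z": 18,"spin": 0},
    {"x": 0,"y": 0,"z": 18,"spin": 0},
    {"x": 0,"y": 0,"z": 8,"spin": 0},
  ],
)

```text
time: 13.65
position: [0.661, -0.2271, 0.1174]
tool_rot: [0.565, 0.825, 0.0, -0.004]
ft_force: [-0.5, 0.7, -4.9]
grip_width: 0.0138
```

```bash
python3 w.py w8.png mat
python3 - <<'E'
from h import *
delta(.662,-.227,.0873)
t=cams.camera('top');save(cv2.resize(t['img'][120:240,300:440],None,fx=5,fy=5,interpolation=cv2.INTER_CUBIC),'t8.png')
t=cams.camera('side');save(cv2.resize(t['img'][100:220,260:400],None,fx=5,fy=5,interpolation=cv2.INTER_CUBIC),'s8.png')
E
```

```text
[[-0.3618, 0.9322, -0.0055, 0.661], [0.9322, 0.3618, 0.0047, -0.2271], [0.0064, -0.0034, -1.0, 0.1174], [0.0, 0.0, 0.0, 1.0]]
mat 0.67 [326. 102.] 986 258 391 97 136 mean 324.9 108.9 ((325.5128173828125, 114.28865051269531), (133.36134338378906, 35.54084777832031), 3.4682295322418213)
tool d mm [-0.5  1.  30.6] spin None yaw now 0.37 pos [ 0.6611 -0.2271  0.1179] tilt [-0.0057  0.0049 -1.    ] q [-0.49  0.71  1.29  0.    1.15 -0.86] F [ 0.1  0.7 -5.3] M [ 0.06 -0.15  0.02] w 0.0142 t 13.75
```

View pics/w8.png

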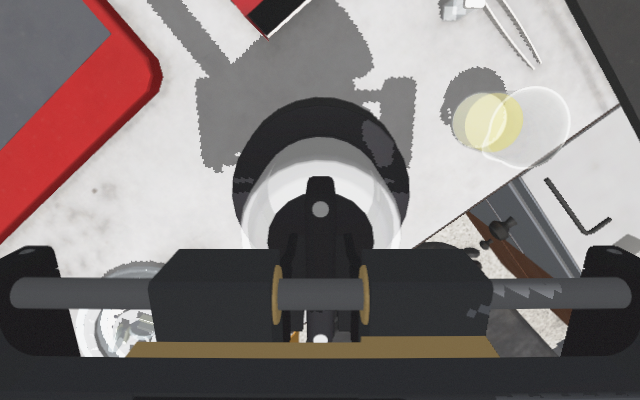

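View pics/s8.png

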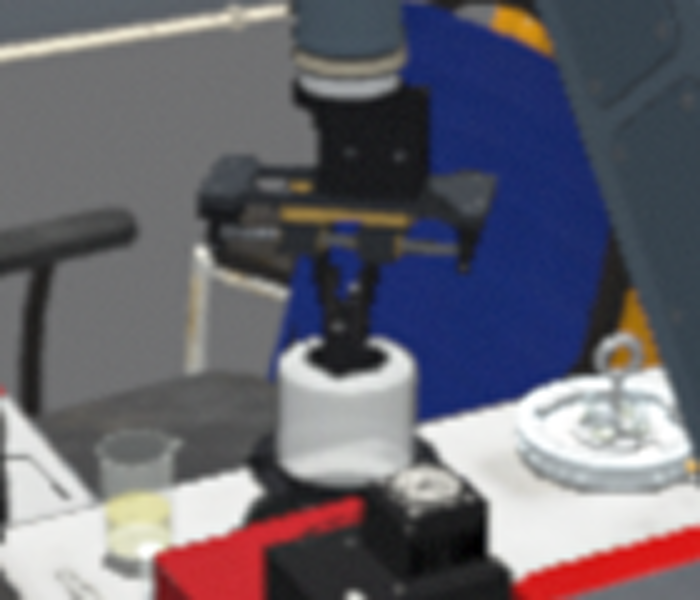

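View pics/t8.png

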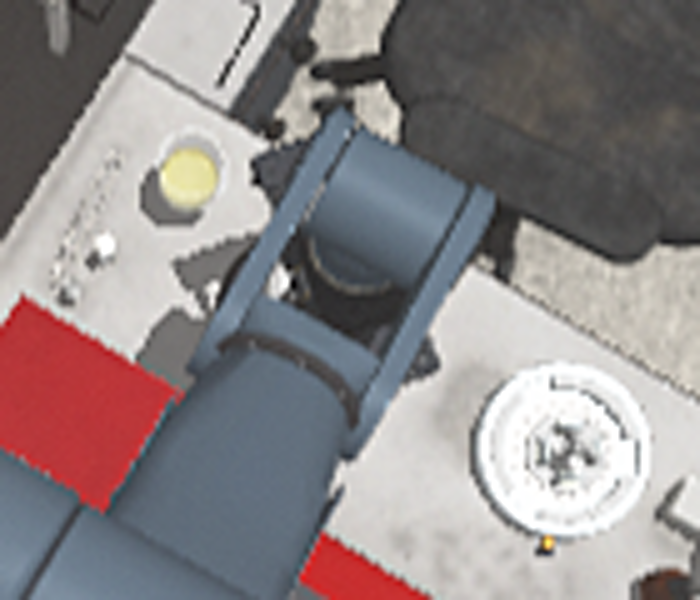

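>>> play_rows(
  commands=[
    {"x": 0,"y": 1,"z": 10,"spin": 0},
    {"x": 0,"y": 0,"z": 9,"spin": 0},
    {"x": 0,"y": 0,"z": 5,"spin": 0},
    {"x": 0,"y": 0,"z": 2,"spin": 0},
    {"x": 0,"y": 0,"z": 1,"spin": 0},
  ],
)

```text
time: 14.35
position: [0.667, -0.2287, 0.0957]
tool_rot: [0.565, 0.825, 0.001, 0.003]
ft_force: [0.5, 0.4, -5.0]
grip_width: 0.0136
```

Run:
```python
from h import *
delta(.662,-.227,.0873)
```

```text
tool d mm [ 3.4 -4.1  8.4] spin None yaw now 0.371 pos [ 0.667  -0.2287  0.0957] tilt [ 0.0067 -0.0015 -1.    ] q [-0.49  0.74  1.3   0.    1.09 -0.86] F [ 0.5  0.4 -5. ] M [-0.02 -0.11 -0.02] w 0.0136 t 14.35
```

>>> play_rows(
  commands=[
    {"x": 3,"y": -4,"z": 4,"spin": 0},
    {"x": 0,"y": 0,"z": 2,"spin": 0},
    {"x": 0,"y": 0,"z": 1.5,"spin": 0},
    {"x": 0,"y": 0,"z": 1.5,"spin": 0},
  ],
)

```text
time: 14.75
position: [0.6632, -0.2267, 0.0884]
tool_rot: [0.565, 0.825, 0.002, 0.005]
ft_force: [-0.9, 2.8, 4.1]
grip_width: 0.0135
```

Run:
```python
from h import *
delta(.662,-.227,.0873)
```

```text
tool d mm [ 0.2 -1.2  1. ] spin None yaw now 0.371 pos [ 0.6632 -0.2267  0.0884] tilt [ 0.0101 -0.0014 -0.9999] q [-0.49  0.74  1.32  0.    1.07 -0.86] F [-0.9  2.8  4.1] M [ 0.36  0.06 -0.06] w 0.0135 t 14.75
```

>>> play_rows(
  commands=[
    {"x": 0,"y": 0,"z": 0,"spin": 0},
    {"x": 0,"y": 0,"z": 0,"spin": 0},
    {"x": 0,"y": 0,"z": 0,"spin": 0},
    {"x": 0,"y": 0,"z": 0,"spin": 0},
    {"x": 0,"y": 0,"z": 0,"spin": 0},
  ],
  grip=0.5,
)

```text
time: 15.25
position: [0.6659, -0.229, 0.0917]
tool_rot: [0.565, 0.825, 0.002, 0.009]
ft_force: [0.0, 0.3, 0.9]
grip_width: 0.0411
```

>>> play_rows(
  commands=[
    {"x": 0,"y": 0,"z": -8,"spin": 0},
    {"x": 0,"y": 0,"z": -15,"spin": 0},
    {"x": 0,"y": 0,"z": -25,"spin": 0},
    {"x": 0,"y": 0,"z": -30,"spin": 0},
    {"x": 0,"y": 0,"z": -40,"spin": 0},
    {"x": 0,"y": 0,"z": -40,"spin": 0},
  ],
)

```text
time: 15.85
position: [0.6596, -0.2265, 0.252]
tool_rot: [0.565, 0.825, 0.001, 0.002]
ft_force: [0.3, -0.0, -0.1]
grip_width: 0.0435
```

```bash
python3 w.py w9.png mat cover
python3 - <<'E'
from h import *
delta(.52,-.38,.25)
t=cams.camera('side');save(cv2.resize(t['img'][100:220,260:400],None,fx=5,fy=5,interpolation=cv2.INTER_CUBIC),'s9.png')
E
```

```text
[[-0.3621, 0.9321, 0.0049, 0.6596], [0.9321, 0.3621, -0.0004, -0.2265], [-0.0021, 0.0044, -1.0, 0.252], [0.0, 0.0, 0.0, 1.0]]
mat 0.88 [311. 100.] 843 264 378 96 176 mean 313.1 116.0 ((316.96527099609375, 131.2357177734375), (70.74555969238281, 115.65634155273438), 79.6026611328125)
cover 0.62 [320. 158.] 10135 265 378 100 222 mean 321.9 157.8 ((322.0856628417969, 156.6270751953125), (112.46040344238281, 111.56845092773438), 41.987213134765625)
tool d mm [ -90.3 -187.7    4.3] spin None yaw now 0.371 pos [ 0.6622 -0.2278  0.2555] tilt [ 0.0139 -0.0052 -0.9999] q [-0.49  0.57  1.17  0.    1.39 -0.86] F [0.3 0.  0.3] M [-0.01 -0.05  0.02] w 0.0436 t 16.0
```

View pics/w9.png

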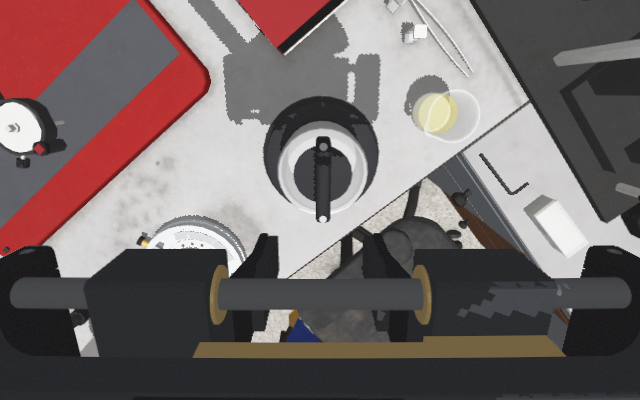

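View pics/s9.png

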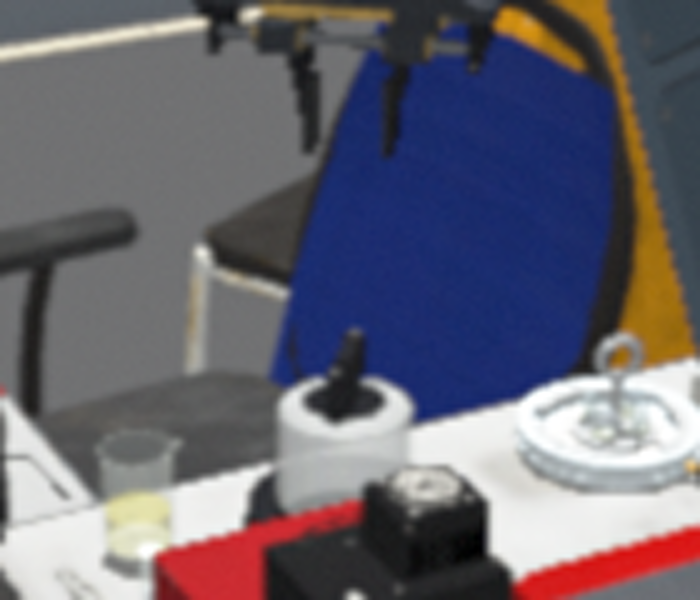

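>>> play_rows(
  commands=[
    {"x": -20,"y": -23,"z": 0,"spin": 0},
    {"x": -30,"y": -34,"z": 0,"spin": 0},
    {"x": -30,"y": -34,"z": 0,"spin": 0},
    {"x": -30,"y": -34,"z": 0,"spin": 0},
    {"x": -25,"y": -28,"z": 0,"spin": 0},
    {"x": -15,"y": -17,"z": 0,"spin": 0},
    {"x": 0,"y": 0,"z": 0,"spin": 0},
  ],
)

```text
time: 16.75
position: [0.5481, -0.4289, 0.2406]
tool_rot: [0.563, 0.827, 0.003, -0.007]
ft_force: [-0.2, 0.5, -0.5]
grip_width: 0.0435
```

```bash
python3 w.py w10.png carrier ring_top windows
python3 - <<'E'
from h import *
import pickle
c=pickle.load(open('c.pkl','rb'));save(cv2.resize(c['img'][90:250,220:420],None,fx=4,fy=4,interpolation=cv2.INTER_CUBIC)[:600],'w10c.png')
delta(.556,-.4335,.22)
t=cams.camera('top');save(cv2.resize(t['img'][150:240,330:440],None,fx=7,fy=6.6,interpolation=cv2.INTER_CUBIC),'t10.png')
print('cover rep',proj(t,[.6632,-.2267,.02]),proj(t,[.662,-.227,.003]))
E
```

```text
[[-0.3664, 0.9304, -0.0076, 0.5481], [0.9303, 0.3665, 0.0124, -0.4289], [0.0144, -0.0025, -0.9999, 0.2406], [0.0, 0.0, 0.0, 1.0]]
carrier 0.97 [322. 171.] 2284 295 348 143 196 mean 321.6 169.7 ((321.5, 169.5), (53.0, 53.0), 90.0)
ring_top 0.81 [320. 170.] 2330 294 348 143 196 mean 321.4 169.3 ((321.0, 169.5), (53.0, 54.0), 90.0)
windows 0.74 [327. 163.] 343 300 342 151 194 mean 323.8 169.4 ((321.9000549316406, 172.80001831054688), (40.69643783569336, 40.24922180175781), 63.43495178222656)
tool d mm [-10.4   1.1  21.7] spin None yaw now 0.381 pos [ 0.5512 -0.4245  0.2418] tilt [-0.0055  0.013  -0.9999] q [-0.82  0.59  1.17  0.    1.39 -1.2 ] F [ 0.3  0.  -0.9] M [ 0.   -0.15 -0.02] w 0.0432 t 16.95
cover rep [361.52951683 181.13268446] [361.19519679 182.01572535]
```

View pics/w10c.png

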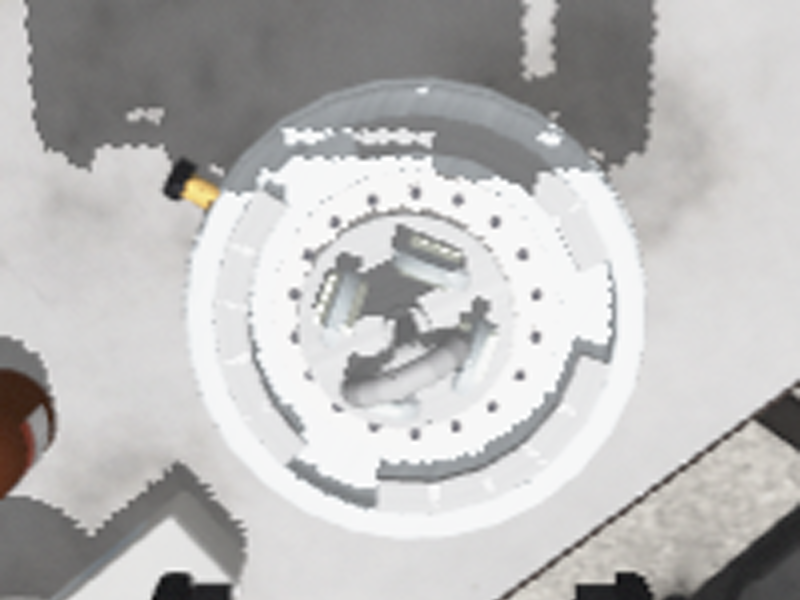

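View pics/t10.png

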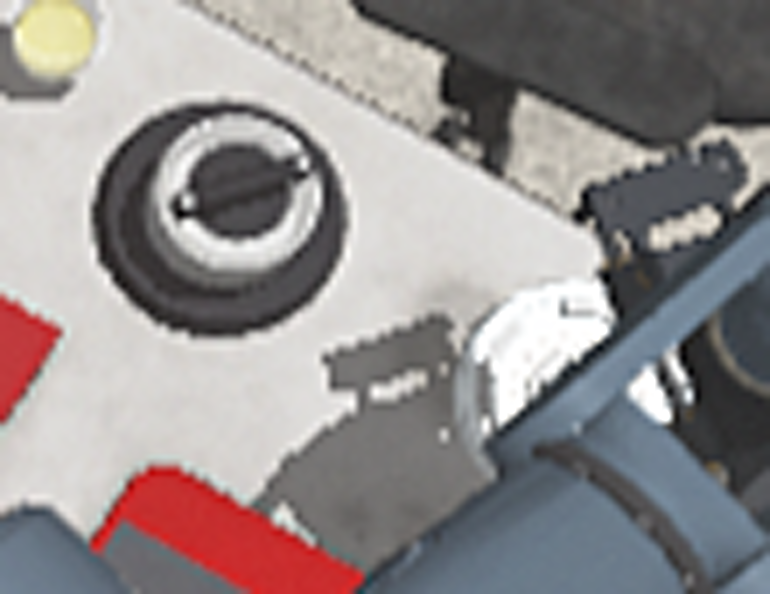

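```bash
cat > ring.py <<'E'
from h import *
import pickle
c=pickle.load(open('c.pkl','rb'));T=np.load('T.npy')
save(cv2.resize(c['img'][135:205,285:360],None,fx=8,fy=8,interpolation=cv2.INTER_CUBIC),'ringc.png')
from scipy.optimize import least_squares
E
cat > r1.py <<'E'
from ring import *
a,b=atz(c,(307.5,187.5),.075,T),atz(c,(341.5,173),.075,T); m=atz(c,(326,182.5),.090,T)
print(a,b,(a+b)/2,np.linalg.norm(a-b),np.arctan2(*(b-a)[1::-1]),'top',m)
E
python3 r1.py
```

```text
[ 0.54030557 -0.44700647  0.075     ] [ 0.56806332 -0.41892783  0.075     ] [ 0.55418445 -0.43296715  0.075     ] 0.03948294428271961 0.7911451818567109 top [ 0.55512663 -0.43131233  0.09      ]
```

View pics/ringc.png

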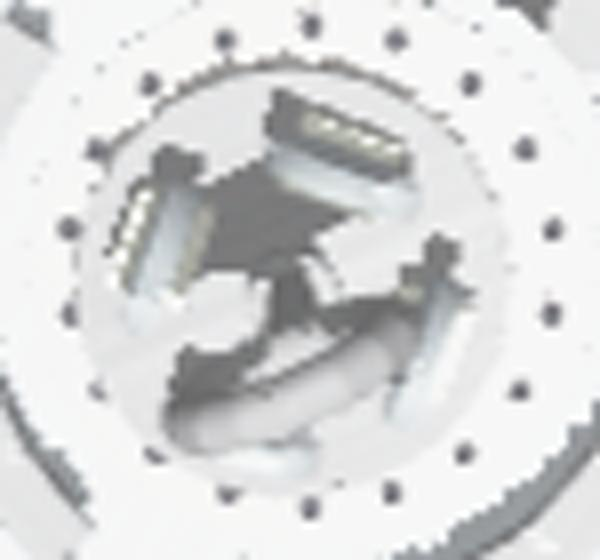

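```bash
cat > r2.py <<'E'
from ring import *
pts=np.array([(180,422),(215,418),(250,405),(300,382),(350,357),(400,332)])/8+[285,135]
outer=np.array([(163,420),(430,322)])/8+[285,135]
ph=np.linspace(0,np.pi,80)
def curve(x,y,th,r):
    u=np.array([np.cos(th),np.sin(th),0])
    return np.array([proj(c,np.array([x,y,.075])+r*np.cos(f)*u+np.array([0,0,r*np.sin(f)]),T) for f in ph])
def res(p):
    C=curve(*p,.015); r=[np.min(np.linalg.norm(C-q,axis=1)) for q in pts]
    O=curve(*p,.019); e=[O[-1]-outer[0],O[0]-outer[1]]
    return np.concatenate([r,np.ravel(e)*.7])
for th in (.5,.8,1.1):
    s=least_squares(res,[.555,-.433,th]); print(s.x.round(4),s.cost.round(2))
im=c['img'].copy()
big=cv2.resize(im[135:205,285:360],None,fx=8,fy=8)
for r,col in((.015,(255,0,0)),(.019,(0,255,0)),(.011,(0,0,255))):
    for q in curve(*s.x,r): cv2.circle(big,tuple(int(v) for v in (q-[285,135])*8),1,col,-1)
# foot circle
for a in np.linspace(0,6.28,100):
    q=proj(c,[s.x[0]+.034*np.cos(a),s.x[1]+.034*np.sin(a),.018],T); cv2.circle(big,tuple(int(v) for v in (q-[285,135])*8),1,(255,0,255),-1)
save(big,'ringf.png')
E
python3 r2.py
```

```text
[ 0.5511 -0.435   0.7651] 2.82
[ 0.5511 -0.435   0.7697] 2.82
[ 0.5511 -0.435   0.7654] 2.81
```

View pics/ringf.png

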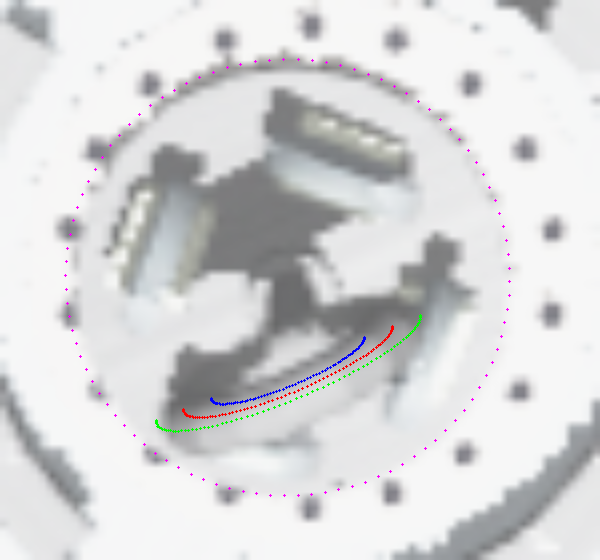

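>>> play_rows(
  commands=[
    {"x": -9,"y": 2,"z": 0,"spin": 0.148},
    {"x": 0,"y": 0,"z": 0,"spin": 0.148},
    {"x": 0,"y": 0,"z": 0,"spin": 0.148},
    {"x": 0,"y": 0,"z": 0,"spin": 0.148},
    {"x": 0,"y": 0,"z": 0,"spin": 0.148},
    {"x": 0,"y": 0,"z": 0,"spin": 0.148},
    {"x": 0,"y": 0,"z": 0,"spin": 0.148},
    {"x": 0,"y": 0,"z": 0,"spin": 0.148},
  ],
)

```text
time: 17.8
position: [0.5655, -0.4174, 0.2437]
tool_rot: [0.93, 0.367, 0.001, -0.007]
ft_force: [-0.4, -0.4, -0.4]
grip_width: 0.0435
```

Run:
```python
from h import *
delta(.555,-.433,.20,-.8)
```

```text
tool d mm [-18.7   4.8  43.5] spin -0.01911370856101069 yaw now -0.819 pos [ 0.5655 -0.4174  0.2437] tilt [-0.004   0.0145 -0.9999] q [-0.8   0.6   1.15  0.01  1.41  0.02] F [-0.4 -0.4 -0.4] M [ 0.01 -0.04 -0.02] w 0.0435 t 17.8
```

>>> play_rows(
  commands=[
    {"x": -15,"y": 4,"z": 15,"spin": -0.02},
    {"x": -4,"y": 1,"z": 15,"spin": 0},
    {"x": 0,"y": 0,"z": 8,"spin": 0},
    {"x": 0,"y": 0,"z": 0,"spin": 0},
    {"x": 0,"y": 0,"z": 0,"spin": 0},
  ],
)

```text
time: 18.3
position: [0.5605, -0.4263, 0.2067]
tool_rot: [0.925, 0.381, 0.002, -0.006]
ft_force: [0.0, -0.6, 0.0]
grip_width: 0.0437
```

```bash
python3 w.py w11.png
python3 - <<'E'
from ring import *
save(cv2.resize(c['img'][100:250,230:410],None,fx=4,fy=4,interpolation=cv2.INTER_CUBIC),'w11c.png')
delta(.555,-.433,.20,-.8)
E
```

```text
[[0.7102, 0.704, -0.001, 0.5605], [0.7039, -0.7102, 0.0134, -0.4263], [0.0088, -0.0102, -0.9999, 0.2067], [0.0, 0.0, 0.0, 1.0]]
tool d mm [-8.8  1.   6.7] spin 0.010304884131126624 yaw now -0.79 pos [ 0.5606 -0.4262  0.2068] tilt [-9.000e-04  1.360e-02 -9.999e-01] q [-0.81  0.63  1.19  0.01  1.33 -0.02] F [-1.1  0.2 -0.2] M [-0.03 -0.05 -0.01] w 0.0433 t 18.35
```

View pics/w11c.png

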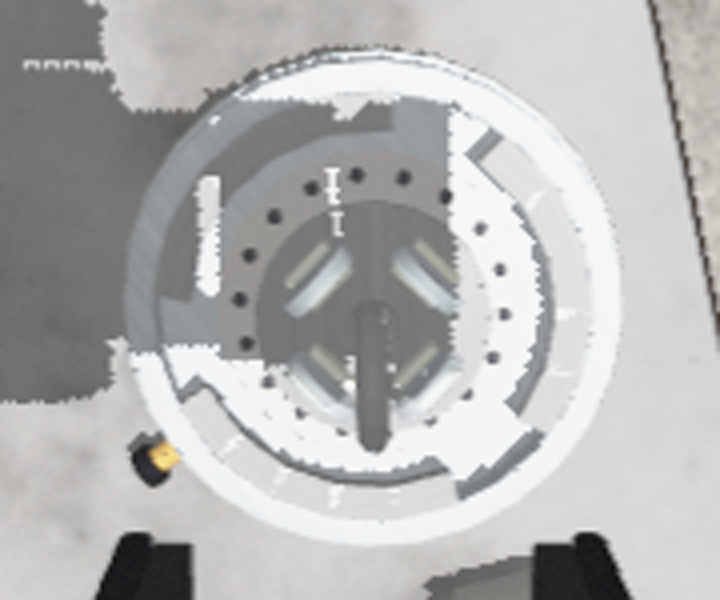

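Run:
```python
from ring import *
a,b=atz(c,(323.3,212.7),.075,T),atz(c,(323.8,175.9),.075,T); 
print(a,b,'mid',(a+b)/2,np.linalg.norm(a-b),'ang',np.arctan2(*(b-a)[1::-1]))
# foot circle: dark disc left 258/4.. 
for p in [(230+258/4,100+310/4),(230+372/4,100+200/4)]: print(atz(c,p,.018,T))
print('bar mid', atz(c,(323.5,196),.09,T))
m=(a+b)/2; print(proj(c,[m[0],m[1],.012],T))
print('pot outer', atz(c,(230+373/4,100+295/4),.024,T))
```

```text
[ 0.5379914  -0.44989762  0.075     ] [ 0.56468717 -0.4238448   0.075     ] mid [ 0.55133928 -0.43687121  0.075     ] 0.03730165391511174 ang 0.7732098974795033
[ 0.53080674 -0.41081484  0.018     ]
[ 0.57568305 -0.41156554  0.018     ]
bar mid [ 0.55335648 -0.43480654  0.09      ]
[323.59038    179.64890276]
pot outer [ 0.55783956 -0.42983597  0.024     ]
```

>>> play_rows(
  commands=[
    {"x": -11,"y": 1,"z": 20,"spin": 0.01},
    {"x": 0,"y": 0,"z": 25,"spin": 0},
    {"x": 0,"y": 0,"z": 25,"spin": 0},
    {"x": 0,"y": 0,"z": 25,"spin": 0},
    {"x": 0,"y": 0,"z": 10,"spin": 0},
    {"x": 0,"y": 0,"z": 0,"spin": 0},
  ],
)

```text
time: 18.95
position: [0.5589, -0.4355, 0.106]
tool_rot: [0.926, 0.377, 0.005, 0.0]
ft_force: [0.8, 0.5, 0.5]
grip_width: 0.0437
```

```bash
python3 w.py w12.png
python3 - <<'E'
from ring import *
save(cv2.resize(c['img'][100:250,230:410],None,fx=4,fy=4,interpolation=cv2.INTER_CUBIC),'w12c.png')
delta(.553,-.435,.046,-.798)
E
```

```text
[[0.7151, 0.6989, 0.0091, 0.5589], [0.6989, -0.7152, 0.0034, -0.4355], [0.0088, 0.0039, -1.0, 0.106], [0.0, 0.0, 0.0, 1.0]]
tool d mm [-4.4 -5.3 60.7] spin 0.0011368410403065354 yaw now -0.797 pos [ 0.5592 -0.4358  0.1068] tilt [ 0.0099  0.0025 -0.9999] q [-0.82  0.73  1.28  0.01  1.12 -0.03] F [-0.4 -0.8  0.5] M [-0.03 -0.03  0.02] w 0.0438 t 19.0
```

View pics/w12c.png

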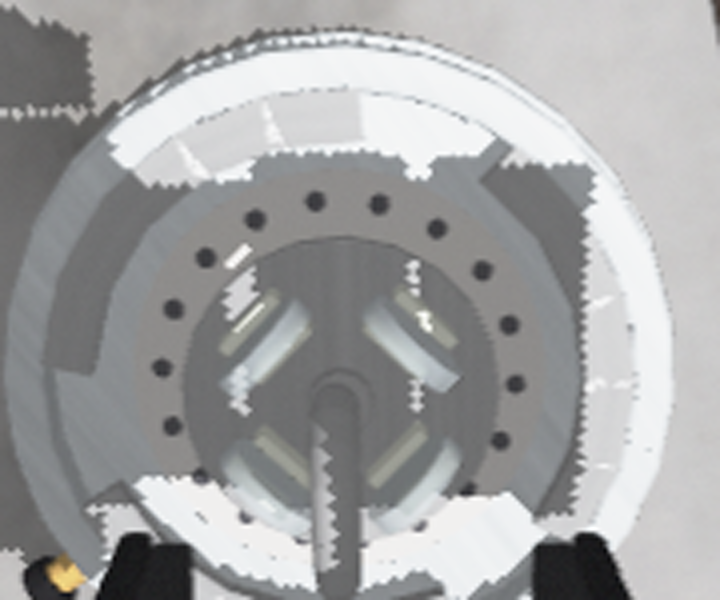

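Run:
```python
from ring import *
u=np.array([.7151,.6989,0])
for r in (373,380,385): b=atz(c,(314.5,100+r/4),.075,T); print(b, b-u*.019)
# foot centre: disc left 183, right 498, top 237
l,r_,t=[atz(c,(230+p[0]/4,100+p[1]/4),.018,T) for p in [(183,385),(498,385),(340,237)]]
print((l+r_)/2,np.linalg.norm(l-r_),t-u*.034)
```

```text
[ 0.56676485 -0.42137724  0.075     ] [ 0.55317795 -0.43465634  0.075     ]
[ 0.56589138 -0.42222737  0.075     ] [ 0.55230448 -0.43550647  0.075     ]
[ 0.56526589 -0.42283615  0.075     ] [ 0.55167899 -0.43611525  0.075     ]
[ 0.55336743 -0.4342211   0.018     ] 0.06649148347720257 [ 0.55156041 -0.43589561  0.018     ]
```

Measurements agree on a carrier axis of about (0.553, -0.435). Descending to grasp the ring.

>>> play_rows(
  commands=[
    {"x": -4.5,"y": -5.3,"z": 10,"spin": 0},
    {"x": -1,"y": 0,"z": 15,"spin": 0},
    {"x": -1,"y": 0,"z": 15,"spin": 0},
    {"x": 0,"y": 0,"z": 5,"spin": 0},
    {"x": 0,"y": 0,"z": 0,"spin": 0},
  ],
)

```text
time: 19.5
position: [0.5527, -0.4388, 0.0623]
tool_rot: [0.926, 0.377, 0.006, 0.004]
ft_force: [0.4, 0.7, -0.2]
grip_width: 0.0438
```

```bash
python3 w.py w13.png
python3 - <<'E'
from ring import *
save(cv2.resize(c['img'][100:250,230:410],None,fx=4,fy=4,interpolation=cv2.INTER_CUBIC),'w13c.png')
delta(.553,-.435,.046,-.798)
E
```

```text
[[0.715, 0.6989, 0.0149, 0.5527], [0.6991, -0.7151, -0.003, -0.4388], [0.0085, 0.0125, -0.9999, 0.0623], [0.0, 0.0, 0.0, 1.0]]
tool d mm [ 2.8 -2.7 16.6] spin 0.0011771350503677613 yaw now -0.797 pos [ 0.5527 -0.4388  0.0626] tilt [ 0.0149 -0.0031 -0.9999] q [-0.83  0.78  1.32  0.01  1.03 -0.04] F [ 0.   0.7 -0.5] M [-0.06 -0.05  0.01] w 0.0435 t 19.55
```

View pics/w13c.png

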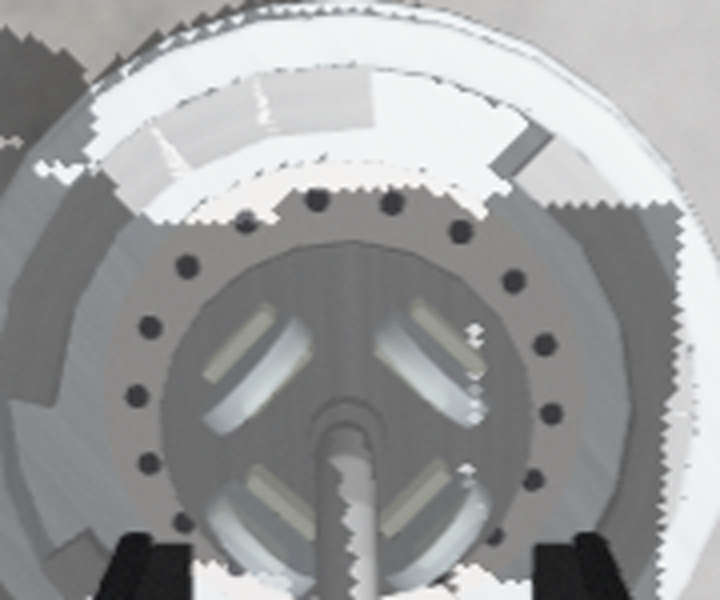

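>>> play_rows(
  commands=[
    {"x": 2.5,"y": -2.7,"z": 8,"spin": 0},
    {"x": 0,"y": 0,"z": 6,"spin": 0},
    {"x": 0,"y": 0,"z": 2,"spin": 0},
    {"x": 0,"y": 0,"z": 0,"spin": 0},
  ],
)

```text
time: 19.95
position: [0.5536, -0.4353, 0.0459]
tool_rot: [0.926, 0.378, 0.007, 0.005]
ft_force: [0.0, 0.2, 0.3]
grip_width: 0.0433
```

```bash
python3 w.py w14.png
python3 - <<'E'
from ring import *
save(cv2.resize(c['img'][100:250,230:410],None,fx=4,fy=4,interpolation=cv2.INTER_CUBIC),'w14c.png')
s=cams.camera('side');save(cv2.resize(s['img'][120:210,330:430],None,fx=6,fy=6,interpolation=cv2.INTER_CUBIC),'s14.png')
delta(.553,-.435,.046,-.798)
E
```

```text
[[0.7148, 0.6991, 0.0161, 0.5536], [0.6993, -0.7148, -0.0043, -0.4353], [0.0085, 0.0143, -0.9999, 0.0459], [0.0, 0.0, 0.0, 1.0]]
tool d mm [-0.2 -0.9  0.4] spin 0.0014476919821602152 yaw now -0.797 pos [ 0.5537 -0.4355  0.0464] tilt [ 0.0166 -0.0048 -0.9999] q [-0.83  0.8   1.34  0.01  0.99 -0.04] F [-0.1 -0.   0.7] M [-0.05 -0.04  0.01] w 0.0436 t 20.05
```

View pics/w14c.png

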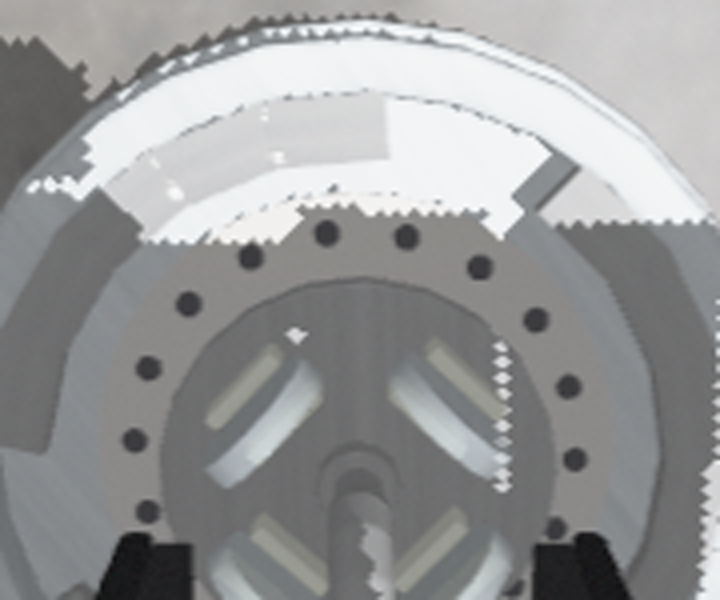

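View pics/s14.png

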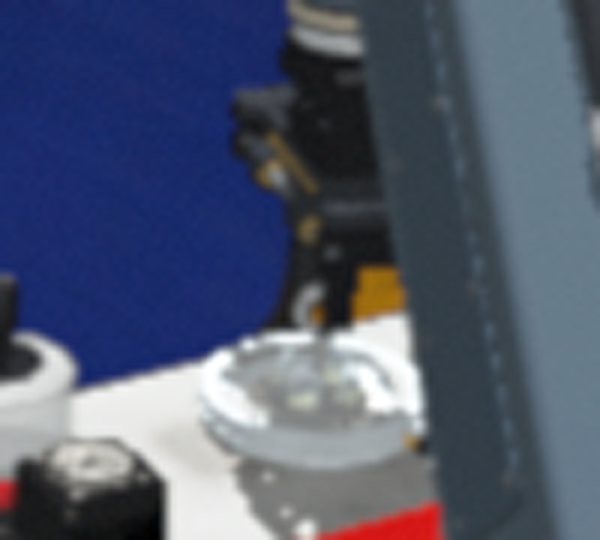

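>>> play_rows(
  commands=[
    {"x": 0,"y": -0.2,"z": 0.3,"spin": 0},
    {"x": 0,"y": 0,"z": 0.2,"spin": 0},
    {"x": 0,"y": 0,"z": 0.2,"spin": 0},
    {"x": 0,"y": 0,"z": 0.2,"spin": 0},
    {"x": 0,"y": 0,"z": 0.2,"spin": 0},
    {"x": 0,"y": 0,"z": 0.2,"spin": 0},
    {"x": 0,"y": 0,"z": 0,"spin": 0},
  ],
  grip=0,
  newtons=25,
)

```text
time: 20.75
position: [0.5543, -0.4358, 0.0462]
tool_rot: [0.926, 0.377, 0.007, 0.006]
ft_force: [0.0, 0.9, -1.1]
grip_width: 0.0071
```

Run:
```python
from h import *
delta(.553,-.435,.046,-.798)
```

```text
tool d mm [-0.4 -1.5  0.2] spin 0.0011628533384997475 yaw now -0.797 pos [ 0.5543 -0.4358  0.0462] tilt [ 0.0184 -0.006  -0.9998] q [-0.83  0.8   1.34  0.01  0.99 -0.04] F [ 0.   0.9 -1.1] M [-0.07 -0.08 -0.01] w 0.0071 t 20.75
```

Gripped: the opening reads 7 to 8 mm, which matches the bar. Lifting gently.

>>> play_rows(
  commands=[
    {"x": 0,"y": 0,"z": -3,"spin": 0},
    {"x": 0,"y": 0,"z": -5,"spin": 0},
    {"x": 0,"y": 0,"z": -10,"spin": 0},
    {"x": 0,"y": 0,"z": -15,"spin": 0},
    {"x": 0,"y": 0,"z": -15,"spin": 0},
  ],
)

```text
time: 21.25
position: [0.5513, -0.4336, 0.0938]
tool_rot: [0.926, 0.377, 0.006, 0.003]
ft_force: [-0.1, 0.1, -1.8]
grip_width: 0.0071
```

```bash
python3 w.py w15.png
python3 - <<'E'
from ring import *
save(cv2.resize(c['img'][80:250,230:410],None,fx=3.5,fy=3.5,interpolation=cv2.INTER_CUBIC),'w15c.png')
s=cams.camera('side');save(cv2.resize(s['img'][110:210,320:430],None,fx=6,fy=6,interpolation=cv2.INTER_CUBIC),'s15.png')
delta(.553,-.435,.046,-.798)
E
```

```text
[[0.715, 0.699, 0.0127, 0.5513], [0.6991, -0.715, -0.0005, -0.4336], [0.0087, 0.0093, -0.9999, 0.0938], [0.0, 0.0, 0.0, 1.0]]
tool d mm [-0.2 -1.2 50.5] spin 0.0013813507769835365 yaw now -0.797 pos [ 0.5531 -0.4355  0.0965] tilt [ 0.0175 -0.0057 -0.9998] q [-0.83  0.73  1.31  0.01  1.08 -0.04] F [ 0.4 -0.8 -0.9] M [-0.08 -0.01 -0.02] w 0.0071 t 21.35
```

View pics/s15.png

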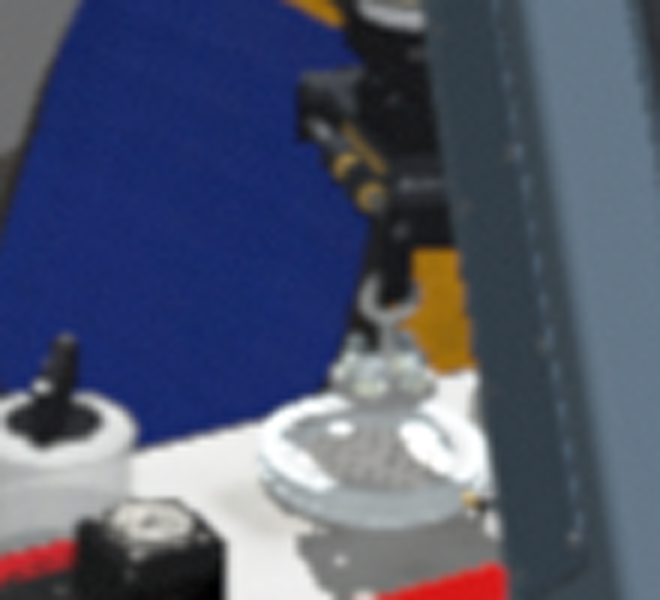

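View pics/w15c.png

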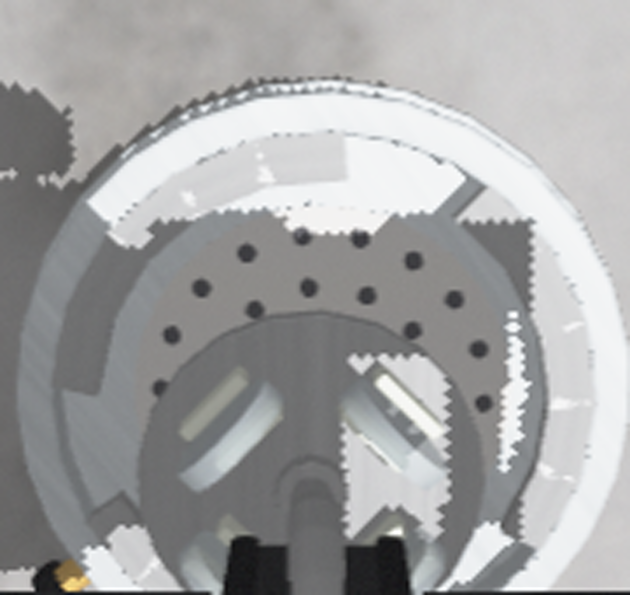

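Run:
```python
from h import *
t=cams.camera('top'); s=cams.camera('side')
def tri(a,b):
    o1,d1=ray(t,a);o2,d2=ray(s,b)
    k=np.linalg.lstsq(np.stack([d1,-d2],1),o2-o1,rcond=None)[0]
    p,q=o1+k[0]*d1,o2+k[1]*d2; print(((p+q)/2).round(3),np.linalg.norm(p-q).round(3))
tri((254,179),(259,180)); tri((203,67),(230,130))
for z in(.2,.3,.35): print(z,atz(t,(254,179),z).round(3),atz(t,(190,141),z).round(3))
save(cv2.resize(t['img'][100:280,160:400],None,fx=3.2,fy=3.2),'t15.png'); save(cv2.resize(s['img'][100:310,80:360],None,fx=2.8,fy=2.8),'s15b.png')
# psu box top
tri((303,227),(345,196))
```

```text
[0.622 0.172 0.285] 0.003
[0.819 0.231 0.461] 0.276
0.2 [0.634 0.185 0.2  ] [0.77  0.429 0.2  ]
0.3 [0.619 0.169 0.3  ] [0.746 0.397 0.3  ]
0.35 [0.612 0.161 0.35 ] [0.734 0.381 0.35 ]
[0.465 0.001 0.205] 0.005
```

View pics/t15.png

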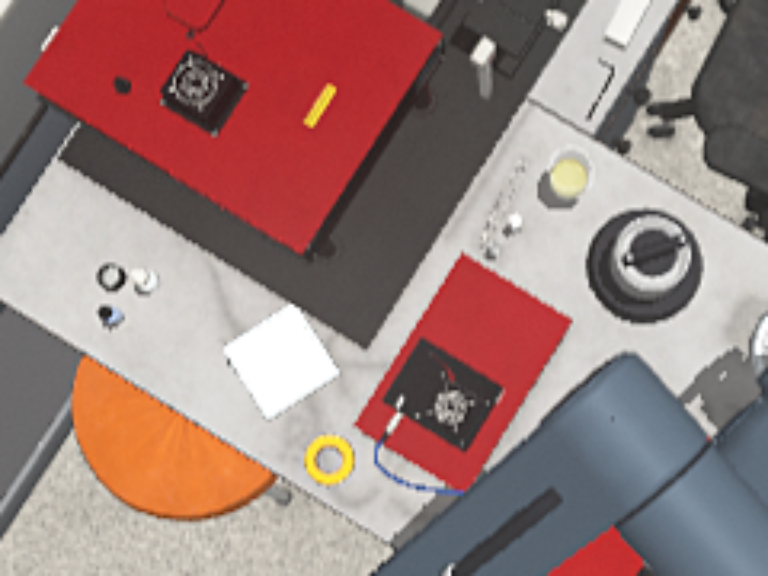

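View pics/s15b.png

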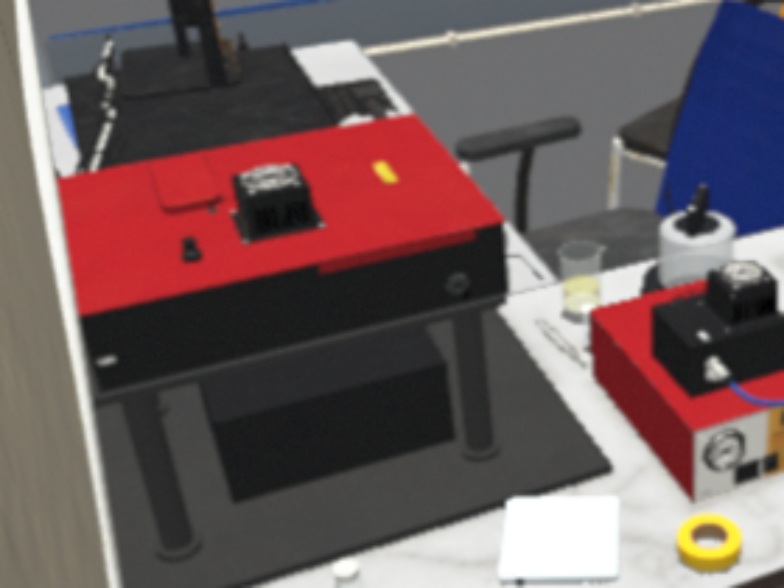

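>>> play_rows(
  commands=[
    {"x": 0,"y": 0,"z": -20,"spin": 0},
    {"x": 0,"y": 0,"z": -30,"spin": 0},
    {"x": 0,"y": 0,"z": -35,"spin": 0},
    {"x": 0,"y": 0,"z": -35,"spin": 0},
    {"x": 0,"y": 0,"z": -35,"spin": 0},
    {"x": 0,"y": 0,"z": -35,"spin": 0},
    {"x": 0,"y": 0,"z": -30,"spin": 0},
    {"x": 0,"y": 0,"z": -15,"spin": 0},
  ],
)

```text
time: 22.25
position: [0.5444, -0.4296, 0.3258]
tool_rot: [0.926, 0.377, 0.002, -0.008]
ft_force: [0.4, -1.2, -2.0]
grip_width: 0.007
```

Run:
```python
from h import *
delta(.42,-.1,.34,.9)
```

```text
tool d mm [ 141.5 -322.9   -8.4] spin 1.4447284071351332 yaw now -0.797 pos [ 0.5444 -0.4296  0.3258] tilt [-0.003   0.0164 -0.9999] q [-0.83  0.53  1.05  0.01  1.57 -0.04] F [ 0.4 -1.2 -2. ] M [-0.05 -0.11 -0.  ] w 0.007 t 22.25
```

>>> play_rows(
  commands=[
    {"x": 7,"y": -16,"z": -1,"spin": 0},
    {"x": 13,"y": -30,"z": -2,"spin": 0},
    {"x": 17,"y": -40,"z": -2,"spin": 0},
    {"x": 18,"y": -42,"z": -2,"spin": 0},
    {"x": 18,"y": -42,"z": -2,"spin": 0},
    {"x": 18,"y": -42,"z": -2,"spin": 0},
    {"x": 18,"y": -42,"z": -1,"spin": 0},
    {"x": 12,"y": -28,"z": 0,"spin": 0},
  ],
)

```text
time: 23.05
position: [0.4286, -0.1371, 0.3383]
tool_rot: [0.927, 0.374, 0.001, -0.009]
ft_force: [0.5, 0.3, -1.7]
grip_width: 0.0073
```

Run:
```python
from h import *
delta(.42,-.1,.34,.9); delta(.42,.08,.34)
```

```text
tool d mm [ 19.5 -32.7  -1. ] spin 1.4373862503037955 yaw now -0.804 pos [ 0.4286 -0.1371  0.3383] tilt [-0.0052  0.0173 -0.9998] q [-0.57  0.13  1.63  0.01  1.4   0.23] F [ 0.5  0.3 -1.7] M [-0.03 -0.13 -0.01] w 0.0073 t 23.05
tool d mm [ 144.4 -162.4    2.1] spin None yaw now -0.804 pos [ 0.4286 -0.1371  0.3383] tilt [-0.0052  0.0173 -0.9998] q [-0.57  0.13  1.63  0.01  1.4   0.23] F [ 0.5  0.3 -1.7] M [-0.03 -0.13 -0.01] w 0.0073 t 23.05
```

>>> play_rows(
  commands=[
    {"x": 24,"y": -27,"z": 0,"spin": 0},
    {"x": 26,"y": -29,"z": 0,"spin": 0},
    {"x": 28,"y": -31,"z": 0,"spin": 0},
    {"x": 28,"y": -31,"z": 0,"spin": 0},
    {"x": 26,"y": -29,"z": 0,"spin": 0},
    {"x": 18,"y": -20,"z": 0,"spin": 0},
  ],
)

```text
time: 23.65
position: [0.4141, 0.0972, 0.3404]
tool_rot: [0.928, 0.372, -0.001, -0.011]
ft_force: [0.2, -0.5, -2.5]
grip_width: 0.0073
```

Run:
```python
from h import *
delta(.42,.08,.34,.9); delta(.44,.2,.34)
```

```text
tool d mm [-7.7 16.5  0. ] spin 1.4340369051908386 yaw now -0.808 pos [0.4141 0.0972 0.3404] tilt [-0.0099  0.0191 -0.9998] q [-0.05  0.08  1.68  0.02  1.39  0.76] F [ 0.2 -0.5 -2.5] M [-0.09 -0.11  0.04] w 0.0073 t 23.65
tool d mm [ 89.7 -56.4   2.1] spin None yaw now -0.808 pos [0.4141 0.0972 0.3404] tilt [-0.0099  0.0191 -0.9998] q [-0.05  0.08  1.68  0.02  1.39  0.76] F [ 0.2 -0.5 -2.5] M [-0.09 -0.11  0.04] w 0.0073 t 23.65
```

>>> play_rows(
  commands=[
    {"x": 25,"y": -14,"z": 0,"spin": 0},
    {"x": 25,"y": -16,"z": 0,"spin": -0.1},
    {"x": 18,"y": -14,"z": 0,"spin": -0.14},
    {"x": 8,"y": -7,"z": 0,"spin": -0.148},
    {"x": 0,"y": 0,"z": 0,"spin": -0.148},
    {"x": 0,"y": 0,"z": 0,"spin": -0.148},
    {"x": 0,"y": 0,"z": 0,"spin": -0.148},
    {"x": 0,"y": 0,"z": 0,"spin": -0.148},
  ],
)

```text
time: 24.45
position: [0.4223, 0.1953, 0.3377]
tool_rot: [0.636, 0.772, 0.001, -0.014]
ft_force: [-0.3, 0.1, -1.3]
grip_width: 0.007
```

Run:
```python
from h import *
delta(.44,.2,.34,.9); delta(.525,.238,.30)
```

```text
tool d mm [ 1.3 18.2 -2.5] spin -0.7070321469001422 yaw now 0.193 pos [0.4223 0.1953 0.3377] tilt [-0.0201  0.0184 -0.9996] q [ 0.18  0.16  1.6   0.02  1.4  -0.02] F [-0.3  0.1 -1.3] M [ 0.   -0.17  0.02] w 0.007 t 24.45
tool d mm [ 21.5 109.6  36.4] spin None yaw now 0.193 pos [0.4223 0.1953 0.3377] tilt [-0.0201  0.0184 -0.9996] q [ 0.18  0.16  1.6   0.02  1.4  -0.02] F [-0.3  0.1 -1.3] M [ 0.   -0.17  0.02] w 0.007 t 24.45
```

>>> play_rows(
  commands=[
    {"x": 0,"y": 8,"z": 0,"spin": -0.145},
    {"x": 0,"y": 8,"z": 0,"spin": -0.145},
    {"x": 0,"y": 4,"z": 0,"spin": -0.145},
    {"x": 0,"y": 0,"z": 0,"spin": -0.145},
    {"x": 0,"y": 0,"z": 0,"spin": -0.12},
    {"x": 0,"y": 0,"z": 0,"spin": 0},
  ],
)

```text
time: 25.05
position: [0.4379, 0.2009, 0.3338]
tool_rot: [0.321, 0.947, 0.003, -0.016]
ft_force: [0.2, -0.1, -1.8]
grip_width: 0.0071
```

```bash
python3 w.py w16.png panel_top
python3 - <<'E'
from h import *
delta(.525,.238,.30,.9)
s=cams.camera('side');save(cv2.resize(s['img'][100:310,180:400],None,fx=2.8,fy=2.8,interpolation=cv2.INTER_CUBIC),'s16.png')
E
```

```text
[[-0.794, 0.6072, -0.0291, 0.4379], [0.607, 0.7945, 0.0164, 0.2009], [0.0331, -0.0046, -0.9994, 0.3338], [0.0, 0.0, 0.0, 1.0]]
panel_top 0.63 [380. 174.] 3947 341 418 140 225 mean 380.4 179.2 ((374.9189453125, 183.01351928710938), (72.34513092041016, 71.68343353271484), 17.10272979736328)
tool d mm [-47.5  82.5  32. ] spin 0.015670992213961288 yaw now 0.916 pos [0.438  0.201  0.3339] tilt [-0.0289  0.0166 -0.9994] q [ 0.18  0.19  1.56  0.02  1.41 -0.74] F [-0.  -0.2 -2.6] M [ 0.04 -0.17 -0.06] w 0.0072 t 25.15
```

View pics/w16.png

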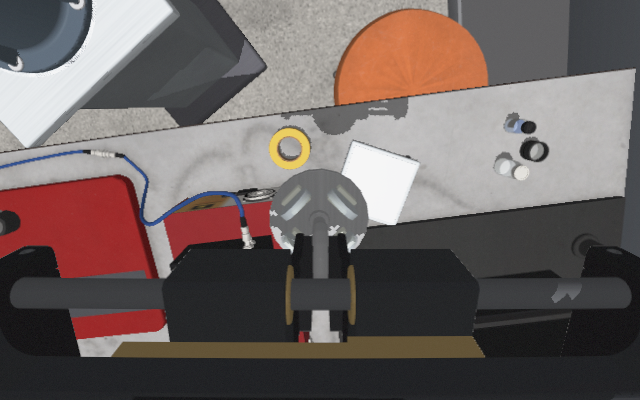

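View pics/s16.png

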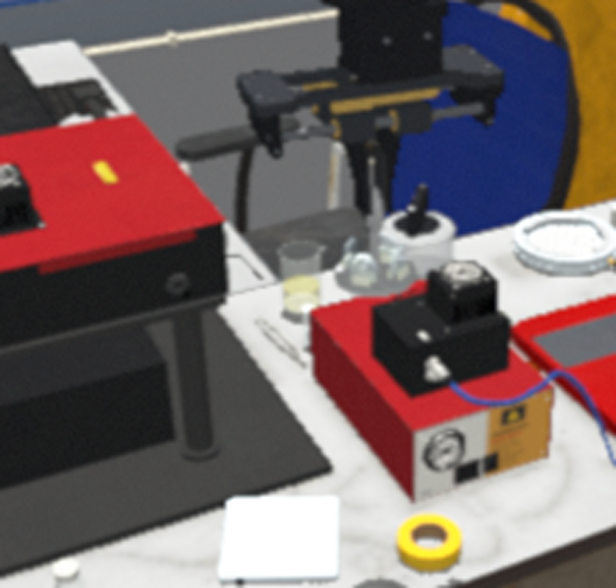

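Run:
```python
from ring import *
P=[atz(c,p,.01,T) for p in [(351,142),(418.5,157.5),(396,223.5)]]
print(np.round(P,4),'mid',(P[0]+P[2])/2,np.linalg.norm(P[0]-P[1]),np.linalg.norm(P[1]-P[2]))
```

```text
[[0.4482 0.25   0.01  ]
 [0.5285 0.3176 0.01  ]
 [0.5953 0.2315 0.01  ]] mid [0.52173556 0.24075276 0.01      ] 0.10502087820460086 0.10892884508182232
```

>>> play_rows(
  commands=[
    {"x": -9,"y": 17,"z": 0,"spin": 0},
    {"x": -12,"y": 23,"z": 0,"spin": 0},
    {"x": -12,"y": 23,"z": 0,"spin": 0},
    {"x": -8,"y": 14,"z": 5,"spin": 0},
    {"x": 0,"y": 0,"z": 10,"spin": 0},
    {"x": 0,"y": 0,"z": 10,"spin": 0},
  ],
)

```text
time: 25.8
position: [0.5186, 0.2382, 0.3069]
tool_rot: [0.327, 0.945, 0.003, -0.015]
ft_force: [-0.8, 0.7, -2.8]
grip_width: 0.0076
```

Run:
```python
from h import *
delta(.523,.24,.10)
```

```text
tool d mm [ -8.9   4.9 206.7] spin None yaw now 0.905 pos [0.5186 0.2382 0.3069] tilt [-0.027   0.0167 -0.9995] q [ 0.22  0.35  1.41  0.02  1.4  -0.69] F [-0.8  0.7 -2.8] M [ 0.02 -0.12  0.01] w 0.0076 t 25.8
```

>>> play_rows(
  commands=[
    {"x": -4,"y": 3,"z": 20,"spin": 0},
    {"x": -2,"y": 1,"z": 28,"spin": 0},
    {"x": -1,"y": 1,"z": 30,"spin": 0},
    {"x": -1,"y": 0,"z": 30,"spin": 0},
    {"x": 0,"y": 0,"z": 30,"spin": 0},
    {"x": 0,"y": 0,"z": 20,"spin": 0},
    {"x": 0,"y": 0,"z": 10,"spin": 0},
    {"x": 0,"y": 0,"z": 0,"spin": 0},
  ],
)

```text
time: 26.6
position: [0.5112, 0.2363, 0.1292]
tool_rot: [0.329, 0.944, -0.0, -0.02]
ft_force: [0.1, -0.1, -2.0]
grip_width: 0.0069
```

```bash
python3 w.py w17.png panel_top
python3 - <<'E'
from h import *
delta(.523,.24,.044)
s=cams.camera('side');save(cv2.resize(s['img'][200:330,220:360],None,fx=4.5,fy=4.5,interpolation=cv2.INTER_CUBIC),'s17.png')
E
```

```text
[[-0.7824, 0.6216, -0.0383, 0.5112], [0.6216, 0.7832, 0.0133, 0.2363], [0.0383, -0.0134, -0.9992, 0.1292], [0.0, 0.0, 0.0, 1.0]]
panel_top 0.91 [352. 161.] 6427 263 405 123 248 mean 343.8 169.6 ((334.67034912109375, 191.7286376953125), (120.44768524169922, 113.89879608154297), 15.018359184265137)
tool d mm [-8.9  9.6 86.6] spin None yaw now 0.9 pos [0.513  0.2367 0.131 ] tilt [-0.0343  0.0142 -0.9993] q [ 0.22  0.54  1.63  0.03  1.01 -0.69] F [ 0.4 -0.1 -1.2] M [ 0.09 -0.2  -0.04] w 0.0066 t 26.7
```

View pics/w17.png

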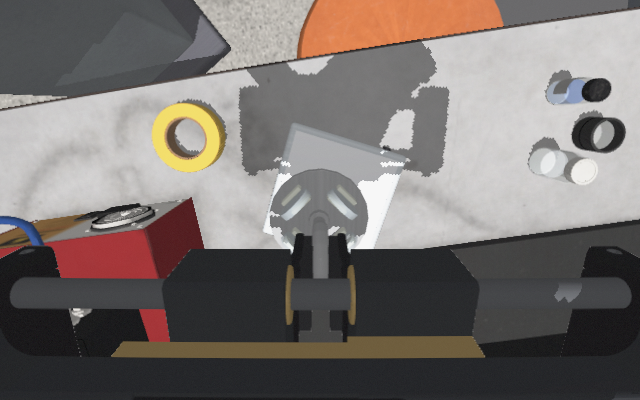

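View pics/s17.png

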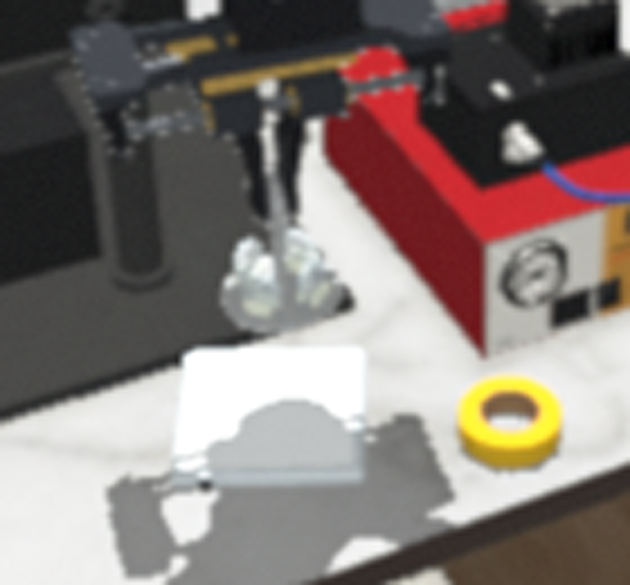

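>>> play_rows(
  commands=[
    {"x": 0,"y": 0,"z": 0,"spin": 0},
    {"x": 0,"y": 0,"z": 0,"spin": 0},
    {"x": 0,"y": 0,"z": 0,"spin": 0},
    {"x": 0,"y": 0,"z": 0,"spin": 0},
    {"x": 0,"y": 0,"z": 0,"spin": 0},
    {"x": 0,"y": 0,"z": 0,"spin": 0},
  ],
)

```text
time: 27.35
position: [0.5174, 0.2378, 0.1362]
tool_rot: [0.329, 0.944, 0.004, -0.013]
ft_force: [-0.3, -0.8, -2.0]
grip_width: 0.0069
```

Run:
```python
from h import *
delta(.523,.24,.044)
```

```text
tool d mm [-5.6  5.3 92.1] spin None yaw now 0.9 pos [0.5174 0.2378 0.1362] tilt [-0.0225  0.0169 -0.9996] q [ 0.22  0.53  1.62  0.03  1.01 -0.69] F [-0.3 -0.8 -2. ] M [ 0.05 -0.16  0.04] w 0.0069 t 27.35
```

>>> play_rows(
  commands=[
    {"x": -1,"y": 0.8,"z": 7,"spin": 0},
    {"x": -1,"y": 0.8,"z": 8,"spin": 0},
    {"x": -0.5,"y": 0.5,"z": 8,"spin": 0},
    {"x": -0.5,"y": 0.5,"z": 8,"spin": 0},
    {"x": 0,"y": 0,"z": 8,"spin": 0},
    {"x": 0,"y": 0,"z": 8,"spin": 0},
    {"x": 0,"y": 0,"z": 6,"spin": 0},
    {"x": 0,"y": 0,"z": 0,"spin": 0},
  ],
)

```text
time: 28.15
position: [0.5193, 0.2386, 0.0766]
tool_rot: [0.329, 0.944, 0.003, -0.015]
ft_force: [0.1, 0.1, -2.9]
grip_width: 0.0074
```

Run:
```python
from h import *
delta(.523,.24,.044)
```

```text
tool d mm [-3.   3.5 32.5] spin None yaw now 0.9 pos [0.5193 0.2386 0.0766] tilt [-0.026   0.0161 -0.9995] q [ 0.22  0.62  1.66  0.03  0.89 -0.7 ] F [ 0.1  0.1 -2.9] M [ 0.02 -0.2   0.03] w 0.0074 t 28.15
```

Pausing briefly so the resting drift takes out some tilt, then a slow descent.

>>> play_rows(
  commands=[
    {"x": 0,"y": 0,"z": 0,"spin": 0},
    {"x": 0,"y": 0,"z": 0,"spin": 0},
    {"x": 0,"y": 0,"z": 0,"spin": 0},
    {"x": 0,"y": 0,"z": 0,"spin": 0},
    {"x": 0,"y": 0,"z": 0,"spin": 0},
    {"x": 0,"y": 0,"z": 0,"spin": 0},
    {"x": 0,"y": 0,"z": 0,"spin": 0},
    {"x": 0,"y": 0,"z": 0,"spin": 0},
  ],
)

```text
time: 28.95
position: [0.5206, 0.239, 0.0782]
tool_rot: [0.329, 0.944, 0.004, -0.013]
ft_force: [0.2, -0.4, -2.1]
grip_width: 0.0071
```

>>> play_rows(
  commands=[
    {"x": 0,"y": 0,"z": 3,"spin": 0},
    {"x": 0,"y": 0,"z": 3,"spin": 0},
    {"x": 0,"y": 0,"z": 3,"spin": 0},
    {"x": 0,"y": 0,"z": 3,"spin": 0},
    {"x": 0,"y": 0,"z": 3,"spin": 0},
    {"x": 0,"y": 0,"z": 3,"spin": 0},
    {"x": 0,"y": 0,"z": 3,"spin": 0},
    {"x": 0,"y": 0,"z": 3,"spin": 0},
  ],
)

```text
time: 29.75
position: [0.52, 0.2394, 0.052]
tool_rot: [0.329, 0.944, 0.004, -0.014]
ft_force: [-0.1, 0.5, -2.3]
grip_width: 0.0073
```

Run:
```python
from h import *
delta(.523,.24,.044)
```

```text
tool d mm [-2.2  2.3  7.9] spin None yaw now 0.9 pos [0.52   0.2394 0.052 ] tilt [-0.0227  0.0169 -0.9996] q [ 0.22  0.66  1.67  0.03  0.83 -0.7 ] F [-0.1  0.5 -2.3] M [ 0.01 -0.12 -0.02] w 0.0073 t 29.75
```

>>> play_rows(
  commands=[
    {"x": 0,"y": 0,"z": 2,"spin": 0},
    {"x": 0,"y": 0,"z": 2,"spin": 0},
    {"x": 0,"y": 0,"z": 1.5,"spin": 0},
    {"x": 0,"y": 0,"z": 1,"spin": 0},
  ],
)

```text
time: 30.15
position: [0.5194, 0.2395, 0.0448]
tool_rot: [0.329, 0.944, 0.004, -0.014]
ft_force: [-3.6, 0.5, 6.4]
grip_width: 0.0071
```

Run:
```python
from h import *
delta(.523,.24,.044)
s=cams.camera('side');save(cv2.resize(s['img'][200:330,220:360],None,fx=4.5,fy=4.5,interpolation=cv2.INTER_CUBIC),'s18.png')
```

```text
tool d mm [-2.6  2.6  0.7] spin None yaw now 0.9 pos [0.5194 0.2395 0.0448] tilt [-0.0241  0.0168 -0.9996] q [ 0.22  0.67  1.67  0.03  0.82 -0.7 ] F [-3.6  0.5  6.4] M [0.02 0.3  0.03] w 0.0071 t 30.15
```

View pics/s18.png

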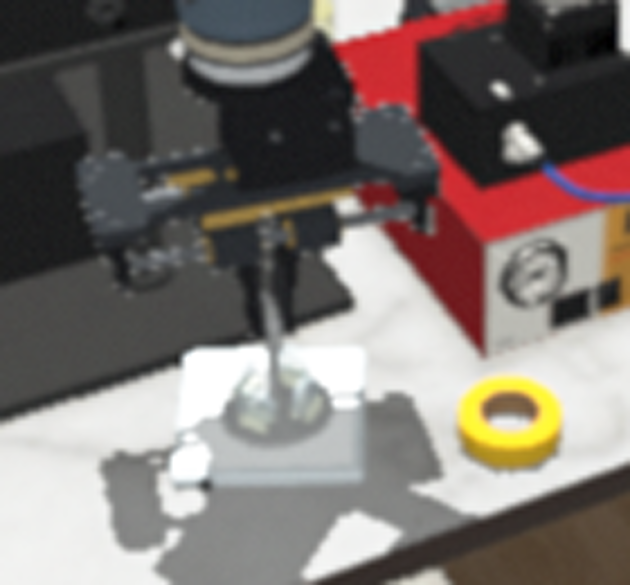

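>>> play_rows(
  commands=[
    {"x": 0,"y": 0,"z": 0,"spin": 0},
    {"x": 0,"y": 0,"z": 0,"spin": 0},
    {"x": 0,"y": 0,"z": 0,"spin": 0},
  ],
  grip=0,
  newtons=5,
)

```text
time: 30.5
position: [0.5199, 0.2396, 0.0451]
tool_rot: [0.329, 0.944, 0.004, -0.013]
ft_force: [0.8, -1.1, -1.8]
grip_width: 0.0078
```

>>> play_rows(
  commands=[
    {"x": 0,"y": 0,"z": 0,"spin": 0},
    {"x": 0,"y": 0,"z": 0,"spin": 0},
    {"x": 0,"y": 0,"z": 0,"spin": 0},
    {"x": 0,"y": 0,"z": 0,"spin": 0},
    {"x": 0,"y": 0,"z": 0,"spin": 0},
    {"x": 0,"y": 0,"z": 0,"spin": 0},
  ],
  grip=0.45,
)

```text
time: 31.1
position: [0.5212, 0.2398, 0.0459]
tool_rot: [0.329, 0.944, 0.005, -0.012]
ft_force: [-0.5, 0.2, -0.3]
grip_width: 0.038
```

```bash
python3 w.py w19.png
python3 - <<'E'
from h import *
delta(.523,.24,.044)
s=cams.camera('side');save(cv2.resize(s['img'][200:330,220:360],None,fx=4.5,fy=4.5,interpolation=cv2.INTER_CUBIC),'s19.png')
E
```

```text
[[-0.783, 0.6217, -0.0198, 0.5212], [0.6214, 0.7833, 0.0175, 0.2398], [0.0264, 0.0014, -0.9997, 0.0459], [0.0, 0.0, 0.0, 1.0]]
tool d mm [-1.3  1.2  1.9] spin None yaw now 0.9 pos [0.5212 0.2398 0.046 ] tilt [-0.0197  0.0176 -0.9997] q [ 0.22  0.67  1.67  0.03  0.81 -0.7 ] F [-0.  -0.7 -0.1] M [ 0.06 -0.13 -0.02] w 0.0387 t 31.15
```

View pics/s19.png

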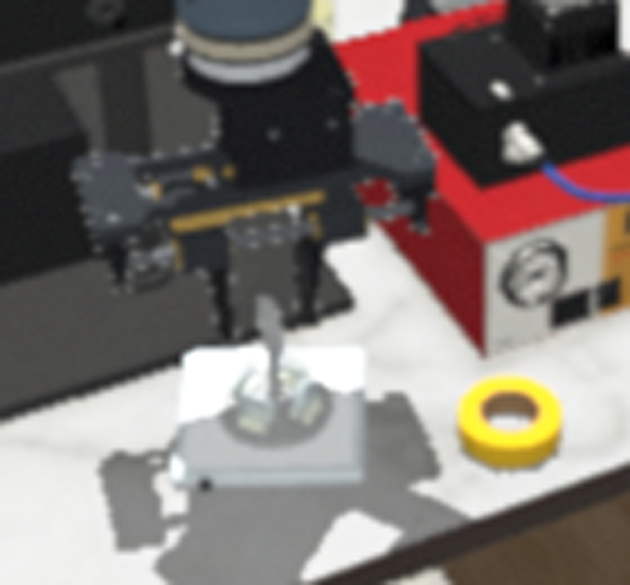

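View pics/w19.png

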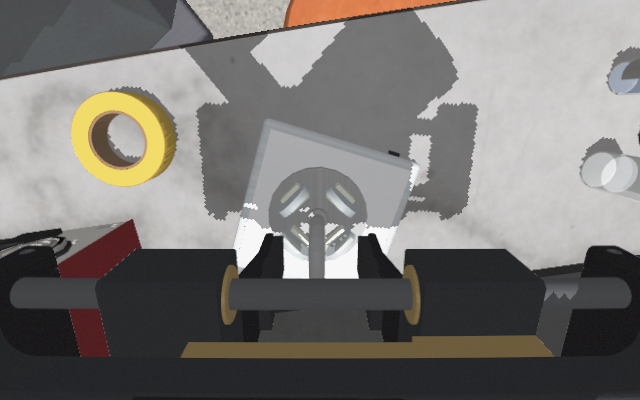

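Carrier stands free on the panel, with clearance on both sides of the ring. Retreating upward.

>>> play_rows(
  commands=[
    {"x": 0,"y": 0,"z": -8,"spin": 0},
    {"x": 0,"y": 0,"z": -15,"spin": 0},
    {"x": 0,"y": 0,"z": -25,"spin": 0},
    {"x": 0,"y": 0,"z": -35,"spin": 0},
    {"x": 0,"y": 0,"z": -40,"spin": 0},
    {"x": 0,"y": 0,"z": -40,"spin": 0},
    {"x": 0,"y": 0,"z": -20,"spin": 0},
    {"x": 0,"y": 0,"z": 0,"spin": 0},
  ],
)

```text
time: 32.0
position: [0.5244, 0.2363, 0.2384]
tool_rot: [0.329, 0.944, 0.005, -0.013]
ft_force: [0.0, 0.2, -0.1]
grip_width: 0.039
```

```bash
python3 w.py w20.png carrier
python3 - <<'E'
from h import *
delta(.523,.24,.044)
s=cams.camera('side');save(s['img'],'s20.png')
t=cams.camera('top');save(t['img'],'t20.png')
print(robot.get_obs()['joint_velocities'].round(3))
E
```

```text
[[-0.7829, 0.6218, -0.021, 0.5244], [0.6215, 0.7832, 0.0172, 0.2363], [0.0271, 0.0004, -0.9996, 0.2384], [0.0, 0.0, 0.0, 1.0]]
carrier 0.89 [319. 161.] 2451 293 347 135 190 mean 320.0 162.4 ((320.0, 162.5), (55.0, 54.0), 90.0)
tool d mm [ -3.9   4.6 191.1] spin None yaw now 0.9 pos [0.5223 0.2358 0.2351] tilt [-0.0272  0.0158 -0.9995] q [ 0.22  0.42  1.5   0.02  1.24 -0.69] F [-0.1  0.6  0.7] M [ 0.08 -0.2  -0.01] w 0.0397 t 32.1
[-0.001  0.019  0.006 -0.001  0.002 -0.002]
```

View pics/w20.png

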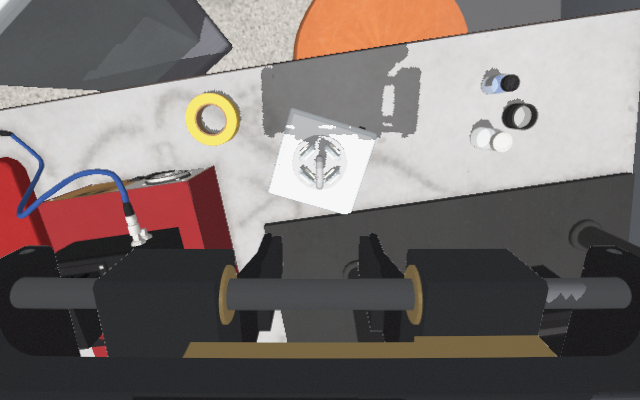

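View pics/s20.png

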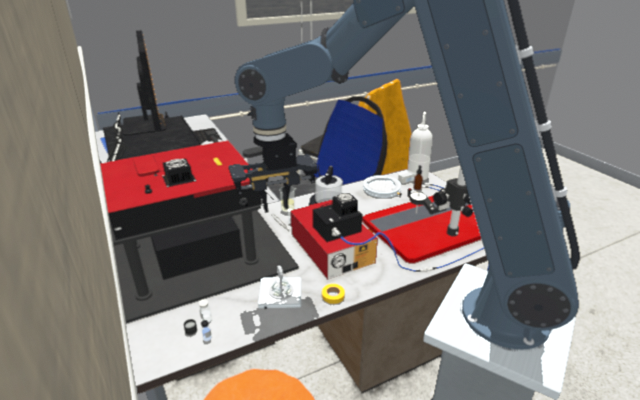

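View pics/t20.png

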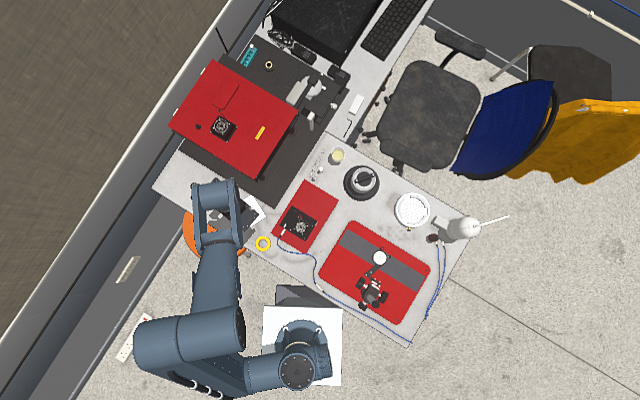

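```bash
python3 -c "
from h import *
print(robot.hand_in())"
```

```text
the job is handed in; nothing more can be done
None
```

The job is done and handed in at about 32 s. The cover stands upright on the mat and the carrier stands upright near the centre of the light panel.

- **Unlocking:** The cover came free at about 25° anticlockwise. I felt for it with upward pulls of at most about 10 N. At about 21° it was still locked, rising only 2 mm.
- **Placing:** The cover went straight up and was set down on the mat. I picked up the carrier by its ring and carried it round the power supply at x of about 0.42 m. It hung up to about 2.3° off vertical because the tool drifted slightly. I lowered it slowly onto the panel, where it touched with about 6 N.
- **Last checks:** The last pictures show both pieces standing. The gripper is empty and clear of everything, at a wrist reading of about zero. The beaker and dropper look unmoved. I did not measure the bystanders again at the end. The networks never pinned down the vial near the work, but nothing passed close to where I took it to be, beside the beaker.
- **What disagreed:** The true fingertips sit about 25 mm behind the reported tool point. Because of that, my first attempt to grip the handle closed just above the bar, without touching it. Both the side and wrist pictures confirmed the offset, and I corrected for it in every later grasp.

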